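Close a lidding press on a foil pot and hold it down

ROBOT

A 7-joint arm with a two-finger parallel gripper is mounted at the origin on the work surface. World frame = base frame: x ahead of the robot, y to its left, z up, the work surface at z = 0. Lengths are in m, angles in rad, forces in N, time in s.
With the tool pointing down it reaches from about 0.4 to 0.9 m from the base axis. Payload 5.5 kg.
Tool frame: the origin (TCP) lies at the very end of the fingers, on their centre line; the grasp point (between the pads) lies 19 mm behind it (arm.tcp_to_grasp is the distance from the TCP to the grasp point, in m); z points along the fingers, y is the direction in which the jaws open and shut (so a half turn about z gives the same grasp; the last joint's range is limited). The gripper opens to 92 mm and grips with 3 to 60 N. Pads are 19 mm wide; open, the fingers measure 130 mm over their backs; the gripper's body (75 mm by 190 mm) begins 47 mm behind the grasp point.
Start: joints at [0.263, 0.501, -0.427, 1.55, 0.221, 1.138, -0.21], TCP at [0.65, 0, 0.199] pointing down, gripper open.
Joint ranges: [-2.88, 2.88], [-0.31, 2.03], [-1.54, 1.56], [0.2, 2.42], [-1.41, 4.55], [0.19, 2.02], [-2.57, 2.57]. Speed limits (rad/s): [2.57, 2.57, 3.14, 3.14, 3.14, 3.14, 3.14].

INTERFACE

Orientations are given as a rotation vector (axis times angle).
In Python, from bench import arm gives the robot as it stands.
- The arm moves only by the tool carry_out, never from a script. Its argument "rows" is a list of rows, each an object of numbers: "ax", "ay", "az": the turn, a rotation vector about the world's x, y, z in degrees; "tx", "ty", "tz": the shift along the world's x, y, z in cm; "hand": the opening in per cent of the stroke, from 0 (shut) to 100 (fully open). A call has 1 to 10 rows; each row is the pose to reach, as a shift and turn from the pose commanded when the call began; what a row does not reach only later rows make up. A row lasts 1/12 s, in which the tool goes at most 41.7 mm and 7.16 degrees, less where a joint would pass 70% of its speed; a pose out of reach is approached as far as the arm can. A call with a gripper value outside its range is refused whole. The fingers move at their own pace and stop on an object; the grip force is fixed at half the most. Time passes only in rows, so rows that repeat a pose let the fingers close. It gives the time, the measured TCP pose, the force and the opening at its end, in the units of the state.
- arm.read_state(): the state, without advancing time (a new reading comes with each control period).
- arm.grab_frame(name): name is "scene" or "side" or "wrist"; returns the picture (480x640x3 uint8, blue, green, red); there is no depth.
- arm.camera_model(name): a dict with "fx", "fy", "cx", "cy" (pixels), "R" (3x3) and "t" (3): a world point X has camera coordinates R X + t; the wrist camera has in their place "mount" (4x4, takes a point from camera to tool coordinates, whose origin is the TCP and whose axes are the flange's). Camera axes: x right, y down, z forward; pixel columns grow to the right and rows downward; lengths in m; the calibration is good to about 2 mm. A picture is of the moment at which its call begins: read the wrist's pose just before it. camera_model takes no time and is no camera call.
- arm.close_job(): hands the job in, once; it reports no verdict.
The state is a dict: "time_s": time; "qpos": joint angles; "joint_vel": joint speeds; "tau": joint torques, N m; "eef_pos": TCP position; "tool_rot": TCP orientation; "force": force on the tool from outside, world axes, zero at the start; "torque": the same for the moment, N m; "opening": finger opening in m.
Only numpy, scipy, OpenCV 4.12 (cv2) and the standard library are available. Lean on these libraries where they do the work, as an engineer would, in place of code of your own. Each camera call takes 0.05 s, during which the arm holds its last target.

TASK

A small foil dessert pot with its lid on stands in the bench press. First lift the larger of the two steel rings off its post and set it flat round the lid, on the pot's rim, and let go of it; then flip the thumb tab of the press's safety catch outward and down as far as it goes, so that its long leg swings up clear of the lever; then take hold of the lever's side handle and pull it forward and all the way down, so that its sprung pad presses on the ring. Finish while still holding the handle down (it springs back if let go), and leave everything else on the table where it is.

Things in the scene. Friction and masses are not known exactly. Their poses are not given: they have to be found in the camera images.
- press: Bench lidding press fixed to the table, grey: a base plate 270 x 180 x 12 mm with the foil pot near its front, behind it two cheeks that carry the lever. Origin on the table under the pot's centre; its z is up, its +x points from the pot to the lever's hinge (away from the robot, turned by up to 0.22 rad), its +y to the left, the side the lever's handle sticks out to. The pot is fixed in it.
- pot_seat (a point): Centre of the foil pot's flat rim, 37 mm above the table, where the middle of the ring's underside belongs; axes as the press. The rim is 68 mm across; the white lid on it is 44 mm across and rises 9 mm above the rim, its upper edge sloped from 36 mm across.
- ring: The larger steel ring: outside 62 mm, inside 52 mm, 30 mm tall, about 85 to 170 g, loose. Origin at the centre of its underside, z along its axis (up). It hangs level on its post, underside 70 mm above the table; to be gripped across its outside from above.
- stand: Wooden stand, fixed, that the larger ring hangs on: foot 90 mm across, a shoulder 56 mm across on whose top (70 mm high) the ring rests, a boss 44 mm across up to 79 mm (inside the ring), then a 12 mm post up to 115 mm. Origin under its centre on the table. Lift the ring at least 50 mm to clear the post. It may stand to the left or the right of the press.
- ring_small: The smaller steel ring (outside 44 mm, 30 mm tall), loose, on a like stand with the post on the other side of the press; does not fit the lid; leave alone. Origin at the centre of its underside.
- catch (a joint): Angle of the safety catch, rad: an L of steel bar on a post right (press -y) of the lever. At 0 its long leg lies level from the hinge to +y, before the lever's lug, and blocks it; its short leg, the thumb tab, stands up. Grows as the tab is flipped outward and down to press -y; 1.57 tab level, long leg upright; 1.75 stop. Starts at 0 to 0.15. Friction (below 1 N at the tab) keeps it as left.
- catch_hinge (a point): Hinge of the catch, 130 mm above the table, at press x = +74, y = -85 mm; the catch turns about the press's x axis. Axes as the press.
- catch_tip (a point): Point to pinch on the catch's thumb tab, 45 mm from the hinge: the tab is 10 mm wide along the press's x, 16 mm deep, and ends 17 mm beyond. From the hinge the point lies at -y sin(angle), +z cos(angle) of the press and moves with the catch. Pinched along the press's x, the tab can turn between the fingers. The post behind the hinge (+x) is 139 mm high.
- lever (a joint): Angle of the lever, rad: 0 at rest, leaning back 15 degrees past upright; grows as it is pulled forward (to the press's -x) and down; 1.833 is its stop, lever level. A return spring pulls it back to 0. About 3 N at the handle moves it; fully down on the ring takes about 10 N.
- lever_hinge (a point): Hinge of the lever, 100 mm above the table, 115 mm along press +x from the pot's centre; the lever turns about the press's y axis. Axes as the press.
- lever_grip (a point): Point to grip on the lever's handle: a round black bar 18 mm thick, along the press's y, sticking out 95 mm to +y of the lever's 18 mm wide beam. From the lever's hinge it lies at press x = -175 cos(e), y = +60, z = +175 sin(e) mm, e = 1.833 - lever angle (269 mm above the table at rest, 100 mm when down). The bar turns between fingers that close along the press's x.
- pad: White round pad, 68 mm across, under the lever, 115 mm from its hinge, on a spring (1.5 N per mm); with the ring on the pot it meets the ring's top about 0.07 rad before the lever's stop and is pushed in 8 mm at the stop. Origin at the centre of its pressing face.
- mug: White mug, 80 mm across, 92 mm tall; leave alone. Origin at the centre of its underside.
- jar: Glass jar, 52 mm across, 100 mm tall; leave alone. Origin at the centre of its underside.
- spoon: Steel spoon, 177 mm long, lying flat on the right of the table; leave alone. Origin on its underside near its middle, x along it.
- bowl: Bowl, 110 mm across, 45 mm tall; leave alone. Origin at the centre of its underside.
- pots: Stack of spare foil pots, 68 mm across, 37 mm tall; leave alone. Origin at the centre of its underside.
- shaker: Dark wooden pepper shaker, 44 mm across, 77 mm tall; leave alone. Origin at the centre of its underside.

How it is judged:
By the outcome, as a careful person would: the job done as asked, in the order asked, and still so for the second after the job is handed in, while the arm keeps its last pose, push and grip.
It also fails if it takes over 72 s, if anything falls off the work surface, if the arm or the gripper's body presses on something with over 40 N, if the wrist force passes 120 N, or if a joint passes its speed limit or range.

## Working session

There is one attempt and no reset: what is moved stays moved. The work goes in short steps, Python scripts to look and compute and a tool call to move; the robot and the scene stay as the last step left them, time stands still between calls to the robot, and variables do not carry over. Pictures are saved under pics/ and viewed, and the job is handed in when it is done.

Besides the shell and the picture viewer there is one more tool, called after ">>>" as name(argument=value, ...) on one line, values as JSON. carry_out: Moves the arm, as the interface text tells. Its arguments: {"type":"object","properties":{"rows":{"type":"array","items":{"type":"object","properties":{"ax":{"type":"number"},"ay":{"type":"number"},"az":{"type":"number"},"tx":{"type":"number"},"ty":{"type":"number"},"tz":{"type":"number"},"hand":{"type":"number"}}}}},"required":["rows"]}

```bash
ls; mkdir -p pics; python3 - <<'E'
from bench import arm
import cv2
for n in ("scene","side","wrist"):
    s=arm.read_state()
    cv2.imwrite(f"pics/{n}0.png",arm.grab_frame(n))
    m=arm.camera_model(n); print(n,m)
print(s, arm.tcp_to_grasp)
E
```

```text
pics
scene {'fx': 518.7030431697269, 'fy': 518.7030431697269, 'cx': 322.14915185479805, 'cy': 249.67255081425324, 'R': array([[ 0.76418391,  0.64496435,  0.00662835],
       [ 0.34282056, -0.39744214, -0.85118377],
       [-0.5463488 ,  0.65273328, -0.52482593]]), 't': array([-0.41036349, -0.03063571,  1.62995509])}
side {'fx': 604.6954232307635, 'fy': 604.6954232307635, 'cx': 326.65156296987084, 'cy': 240.19704296671307, 'R': array([[ 0.79954978, -0.60059822, -0.00138519],
       [-0.47517188, -0.63116131, -0.61306369],
       [ 0.36733068,  0.49083314, -0.79003227]]), 't': array([-0.44457522,  0.35026829,  1.34909567])}
wrist {'fx': 382.57853236117256, 'fy': 382.57853236117256, 'cx': 317.3899710404147, 'cy': 239.21617068656178, 'mount': array([[ 6.01803600e-04, -9.50679246e-01, -3.10175127e-01,
         8.34920828e-02],
       [ 9.99999814e-01,  6.01406252e-04,  9.69099193e-05,
         3.96257384e-04],
       [ 9.44110117e-05, -3.10175128e-01,  9.50679431e-01,
        -1.86437382e-01],
       [ 0.00000000e+00,  0.00000000e+00,  0.00000000e+00,
         1.00000000e+00]])}
{'time_s': 0.1, 'qpos': array([ 0.26317963,  0.50172107, -0.42680171,  1.55135071,  0.22080805,
        1.13828087, -0.21030855]), 'joint_vel': array([-0.00015391, -0.00096563,  0.00200917, -0.00228943, -0.00021203,
        0.00121994,  0.00111912]), 'tau': array([-1.10208965e-02, -5.67877543e+01, -5.83891511e+00, -2.79918051e+01,
       -6.91340840e-02,  2.40444340e-02,  3.03501565e-05]), 'eef_pos': array([ 6.49328297e-01, -2.99498466e-05,  1.98300109e-01]), 'tool_rot': array([-2.22049873e+00, -2.22063083e+00,  1.84360465e-03]), 'force': array([ 0.61264951, -0.57306881,  0.50083104]), 'torque': array([ 0.0468937 ,  0.02735328, -0.00323629]), 'opening': 0.09178895262766314} 0.0188
```

View pics/scene0.png

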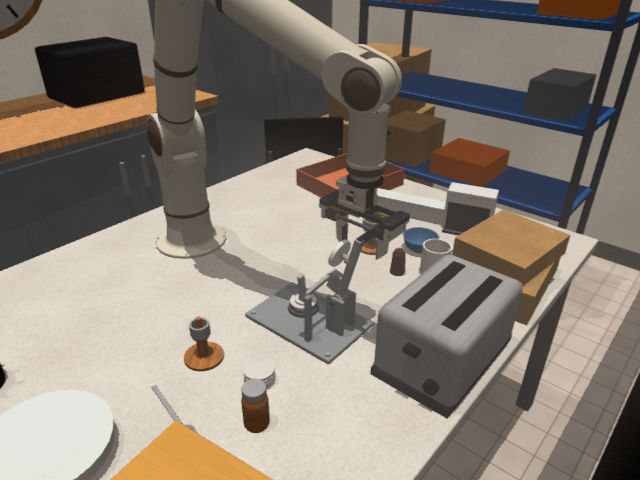

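View pics/side0.png

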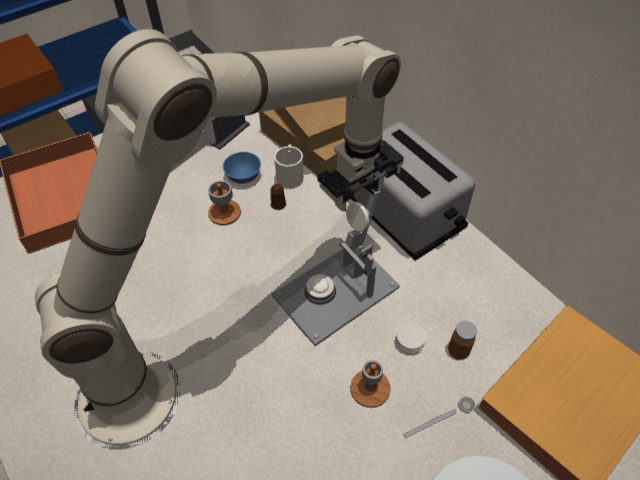

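View pics/wrist0.png

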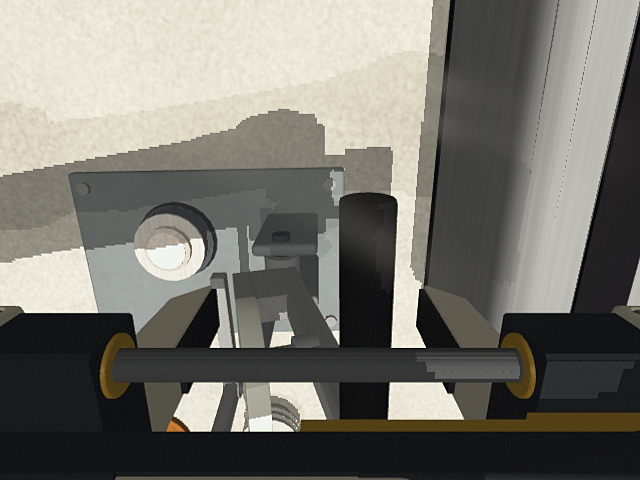

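```bash
python3 - <<'E'
import cv2,numpy as np
a=cv2.imread("pics/side0.png")
def crop(im,x0,y0,w,h,s): return cv2.resize(im[y0:y0+h,x0:x0+w],None,fx=s,fy=s,interpolation=cv2.INTER_CUBIC)
cv2.imwrite("pics/c1.png",crop(a,260,190,160,150,5))
c=np.hstack([crop(a,190,165,70,70,5),crop(a,340,345,70,70,5)]);cv2.imwrite("pics/c2.png",c)
b=cv2.imread("pics/scene0.png")
cv2.imwrite("pics/c3.png",crop(b,240,210,160,150,5)[:600])
cv2.imwrite("pics/c4.png",crop(b,165,300,80,80,5))
E
```

```text
(no output)
```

View pics/c1.png

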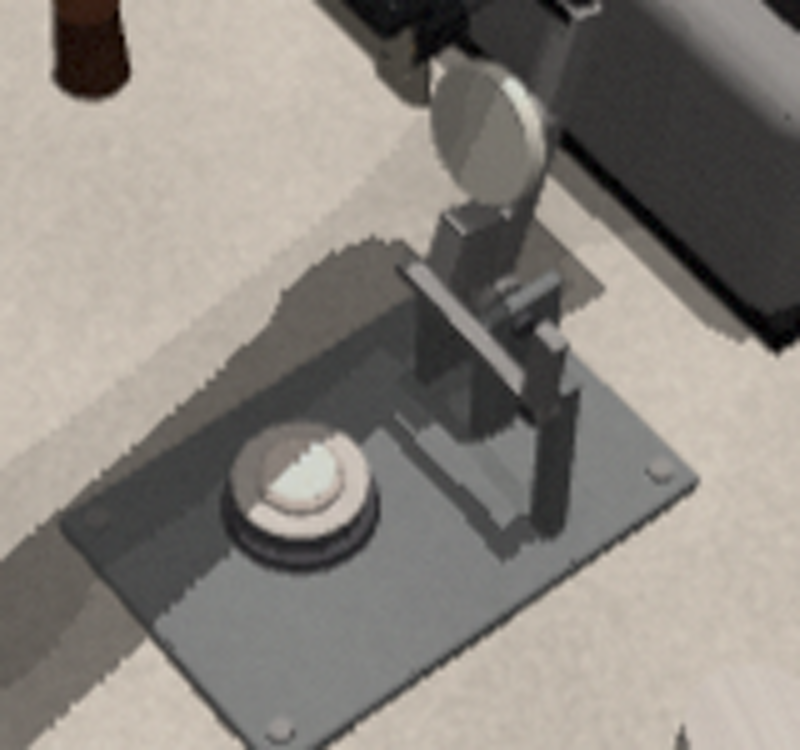

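View pics/c2.png

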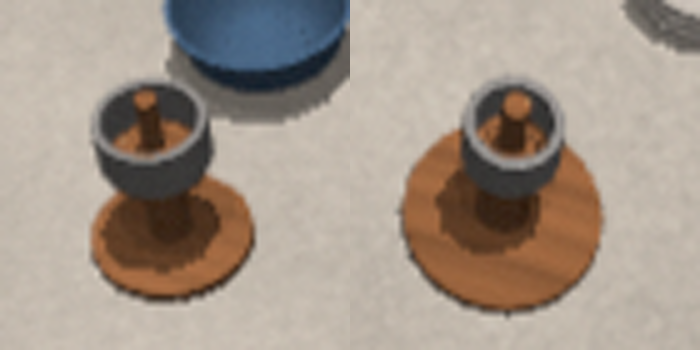

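View pics/c3.png

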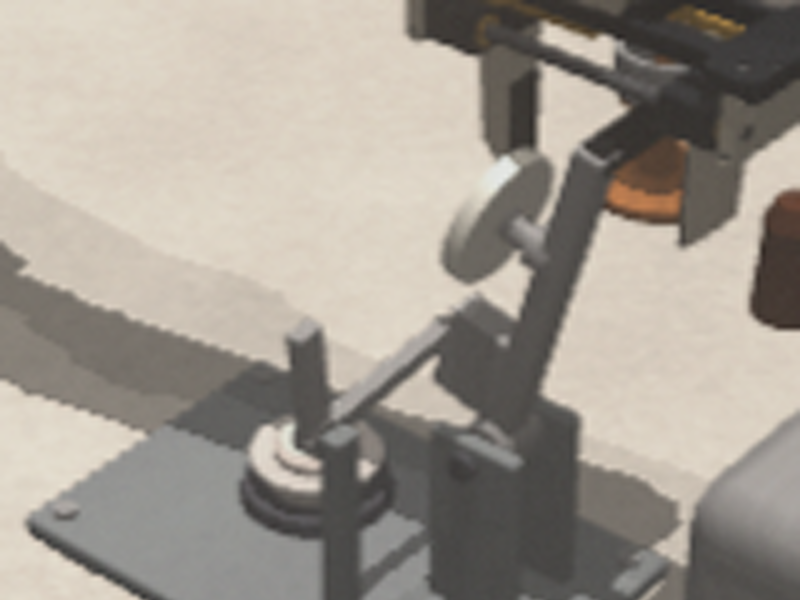

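View pics/c4.png

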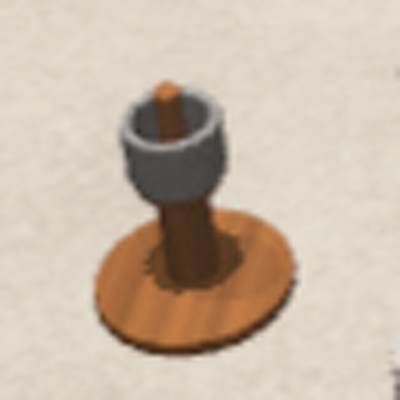

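```bash
cat > h.py <<'E'
import numpy as np,cv2
from bench import arm
from scipy.spatial.transform import Rotation as Ro
def cam(n,s=None):
    m=arm.camera_model(n)
    K=np.array([[m['fx'],0,m['cx']],[0,m['fy'],m['cy']],[0,0,1]])
    if n=='wrist':
        M=m['mount']; T=np.eye(4);T[:3,:3]=Ro.from_rotvec(s['tool_rot']).as_matrix();T[:3,3]=s['eef_pos']
        W=np.linalg.inv(T@M); return K,W[:3,:3],W[:3,3]
    return K,m['R'],m['t']
def back(n,px,z,s=None):
    K,R,t=cam(n,s); d=R.T@np.linalg.inv(K)@np.r_[px,1]; c=-R.T@t
    return c+d*(z-c[2])/d[2]
def proj(n,X,s=None):
    K,R,t=cam(n,s); p=K@(R@np.asarray(X)+t); return p[:2]/p[2]
E
python3 - <<'E'
from h import *
import numpy as np
P=lambda *a: print(a, back(*a).round(4))
P('side',(220.2,189.4),.1);P('side',(219.2,184.4),.115);P('side',(224.4,211.6),.01)
P('scene',(370,240),.1)
P('side',(372.4,369.4),.1)
P('side',(320.4,284.4),.046);P('side',(320.3,287),.037)
for p in [(272.4,294),(399.6,286.4)]: P('side',p,.012)
P('scene',(240+300/5,210+480/5),.037)
s=arm.read_state()
for p in [(69,172),(344,168)]: print(back('wrist',p,.012,s).round(4))
print('pot w',back('wrist',(171,248),.046,s).round(4))
print('handle end',back('wrist',(340,205),.269,s),back('wrist',(397,205),.269,s))
print('tab',back('wrist',(218,276),.192,s))
E
python3 - <<'E'
import cv2
a=cv2.imread('pics/side0.png'); cv2.imwrite('pics/c5.png',cv2.resize(a[250:350,265:405],None,fx=5,fy=5))
a=cv2.imread('pics/wrist0.png'); cv2.imwrite('pics/c6.png',cv2.resize(a[150:350,60:320],None,fx=3,fy=3))
E
```

```text
('side', (220.2, 189.4), 0.1) [0.4522 0.3301 0.1   ]
('side', (219.2, 184.4), 0.115) [0.4539 0.3338 0.115 ]
('side', (224.4, 211.6), 0.01) [0.4513 0.3305 0.01  ]
('scene', (370, 240), 0.1) [0.5201 0.225  0.1   ]
('side', (372.4, 369.4), 0.1) [ 0.4443 -0.3103  0.1   ]
('side', (320.4, 284.4), 0.046) [ 0.5057 -0.0416  0.046 ]
('side', (320.3, 287), 0.037) [ 0.5045 -0.0428  0.037 ]
('side', (272.4, 294), 0.012) [0.4067 0.0255 0.012 ]
('side', (399.6, 286.4), 0.012) [ 0.6739 -0.1474  0.012 ]
('scene', (300.0, 306.0), 0.037) [ 0.5171 -0.0621  0.037 ]
[0.4084 0.0302 0.012 ]
[0.6752 0.0343 0.012 ]
pot w [ 0.5121 -0.0359  0.046 ]
handle end [0.65692197 0.05683661 0.269     ] [0.67455572 0.05685547 0.269     ]
tab [ 0.59541016 -0.00068234  0.192     ]
```

View pics/c5.png

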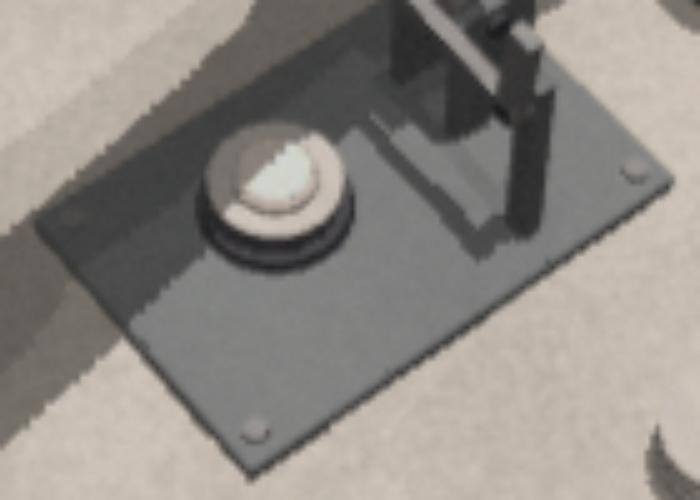

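View pics/c6.png

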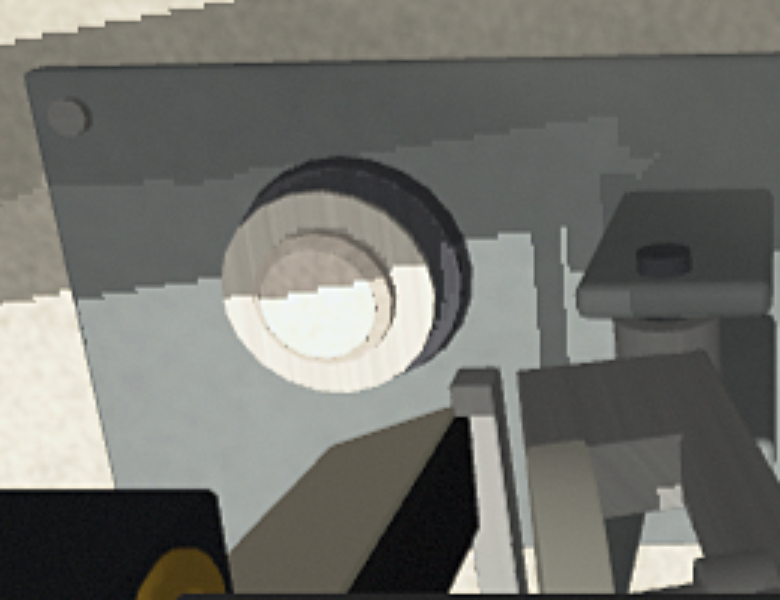

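```bash
python3 - <<'E'
from h import *
P=lambda *a: print(a[:3], back(*a).round(4))
s=arm.read_state()
P('side',(320.3,286.2),.037);P('wrist',(169.3,247),.037,s)
c=[back('side',p,.012) for p in [(272.4,295),(315.4,345.6),(399.4,286.4)]]
print(np.round(c,4),[np.linalg.norm(c[0]-c[1]),np.linalg.norm(c[1]-c[2])])
d=c[2]-c[1];print('yaw',np.arctan2(d[1],d[0])); d=c[0]-c[1];print(np.arctan2(-d[0],d[1]))
P('wrist',(69+2,172),.012,s);P('wrist',(344,168),.012,s)
E
```

```text
('side', (320.3, 286.2), 0.037) [ 0.5059 -0.0409  0.037 ]
('wrist', (169.3, 247), 0.037) [ 0.5069 -0.038   0.037 ]
[[ 0.4051  0.023   0.012 ]
 [ 0.4075 -0.1539  0.012 ]
 [ 0.6735 -0.1471  0.012 ]] [np.float64(0.17696372483127937), np.float64(0.266046003722817)]
yaw 0.02567350753304376
0.013918693831416295
('wrist', (71, 172), 0.012) [0.4104 0.0302 0.012 ]
('wrist', (344, 168), 0.012) [0.6752 0.0343 0.012 ]
```

>>> carry_out(rows=[{"tz": 4},{"tz": 8},{"tz": 12},{"tz": 12,"tx": -3,"ty": 4},{"tz": 12,"tx": -6,"ty": 8,"az": 7},{"tz": 12,"tx": -9,"ty": 12,"az": 14},{"tz": 12,"tx": -11,"ty": 16,"az": 21},{"tz": 12,"tx": -13,"ty": 20,"az": 28},{"tz": 12,"tx": -16,"ty": 24,"az": 35},{"tz": 12,"tx": -18,"ty": 28,"az": 42}])

```text
validation failed for argument at $.ro...
```

>>> carry_out(rows=[{"az": 7,"tx": -1,"ty": 3},{"az": 14,"tx": -1.75,"ty": 5.1,"tz": -3},{"az": 21,"tx": -1.75,"ty": 5.1,"tz": -6},{"az": 28,"tx": -1.75,"ty": 5.1,"tz": -9},{"az": 35,"tx": -1.75,"ty": 5.1,"tz": -10},{"az": 42,"tx": -1.75,"ty": 5.1,"tz": -10},{"az": 49,"tx": -1.75,"ty": 5.1,"tz": -10},{"az": 49,"tx": -1.75,"ty": 5.1,"tz": -10},{"az": 49,"tx": -1.75,"ty": 5.1,"tz": -10},{"az": 49,"tx": -1.75,"ty": 5.1,"tz": -10}])

```text
validation failed for argument at $.ro...
```

```bash
cat > snap.py <<'E'
import sys
from h import *
import pickle
tag=sys.argv[1]
s=arm.read_state(); pickle.dump(s,open(f'pics/{tag}.pkl','wb'))
for n in sys.argv[2:]: cv2.imwrite(f'pics/{tag}_{n}.png',arm.grab_frame(n))
print(s['time_s'],s['eef_pos'].round(4),s['tool_rot'].round(4),s['qpos'].round(2),s['force'].round(1),s['opening'])
print(Ro.from_rotvec(s['tool_rot']).as_matrix().round(3))
E
python3 snap.py a wrist
```

```text
0.15 [0.6494 0.     0.1984] [-2.2205e+00 -2.2208e+00  1.6000e-03] [ 0.26  0.5  -0.43  1.55  0.22  1.14 -0.21] [ 0.3 -0.1  0.1] 0.09169956668833683
[[-0.     1.    -0.002]
 [ 1.     0.     0.   ]
 [ 0.    -0.002 -1.   ]]
```

View pics/a_wrist.png

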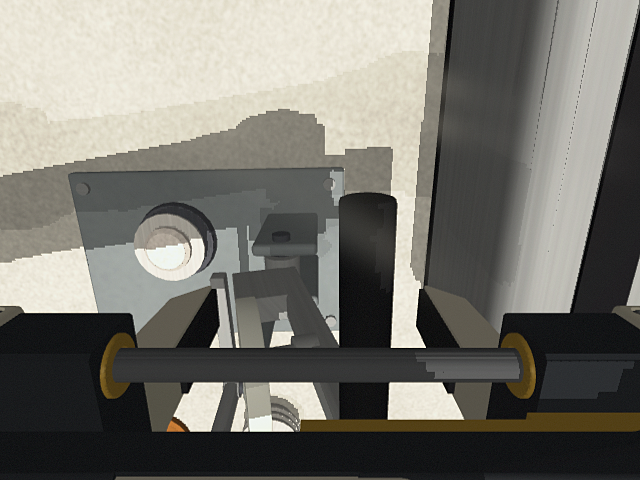

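>>> carry_out(rows=[{"ax": 0,"ay": 0,"az": 0,"tx": 0,"ty": 0,"tz": 4,"hand": 100},{"ax": 0,"ay": 0,"az": 0,"tx": 0,"ty": 0,"tz": 8,"hand": 100},{"ax": 0,"ay": 0,"az": 0,"tx": 0,"ty": 0,"tz": 12,"hand": 100},{"ax": 0,"ay": 0,"az": 0,"tx": -2,"ty": 3,"tz": 12,"hand": 100},{"ax": 0,"ay": 0,"az": 7,"tx": -4,"ty": 6,"tz": 12,"hand": 100},{"ax": 0,"ay": 0,"az": 14,"tx": -6,"ty": 9,"tz": 12,"hand": 100},{"ax": 0,"ay": 0,"az": 21,"tx": -8,"ty": 12,"tz": 12,"hand": 100},{"ax": 0,"ay": 0,"az": 28,"tx": -10,"ty": 15,"tz": 12,"hand": 100},{"ax": 0,"ay": 0,"az": 35,"tx": -12,"ty": 18,"tz": 12,"hand": 100},{"ax": 0,"ay": 0,"az": 42,"tx": -14,"ty": 21,"tz": 12,"hand": 100}])

```text
time_s: 1.03
eef_pos: [0.5087, 0.2112, 0.3192]
tool_rot: [1.269, 2.873, -0.0]
force: [0.8, -0.0, -0.3]
opening: 0.0917
```

>>> carry_out(rows=[{"ax": 0,"ay": 0,"az": 7,"tx": -1,"ty": 3,"tz": 0,"hand": 100},{"ax": 0,"ay": 0,"az": 14,"tx": -2,"ty": 5,"tz": 0,"hand": 100},{"ax": 0,"ay": 0,"az": 21,"tx": -4,"ty": 8,"tz": -2,"hand": 100},{"ax": 0,"ay": 0,"az": 28,"tx": -5,"ty": 10,"tz": -4,"hand": 100},{"ax": 0,"ay": 0,"az": 35,"tx": -5.7,"ty": 12,"tz": -6,"hand": 100},{"ax": 0,"ay": 0,"az": 42,"tx": -5.7,"ty": 12,"tz": -8,"hand": 100},{"ax": 0,"ay": 0,"az": 49,"tx": -5.7,"ty": 12,"tz": -10,"hand": 100},{"ax": 0,"ay": 0,"az": 49,"tx": -5.7,"ty": 12,"tz": -10,"hand": 100},{"ax": 0,"ay": 0,"az": 49,"tx": -5.7,"ty": 12,"tz": -10,"hand": 100}])

```text
time_s: 1.78
eef_pos: [0.4524, 0.3294, 0.2184]
tool_rot: [0.022, -3.139, 0.002]
force: [0.5, -0.2, 1.1]
opening: 0.092
```

```bash
python3 snap.py b wrist side scene; python3 - <<'E'
import cv2,numpy as np
a=cv2.imread('pics/b_wrist.png');b=cv2.imread('pics/b_scene.png')
cv2.imwrite('pics/b1.png',cv2.resize(b[120:320,240:480],None,fx=3,fy=3))
E
```

```text
1.7833 [0.4524 0.3294 0.2184] [ 2.1700e-02 -3.1389e+00  1.5000e-03] [-0.01  0.41 -0.86  1.75  0.34  1.14  0.62] [ 0.5 -0.2  1.1] 0.09203191109019447
[[-1.    -0.014 -0.003]
 [-0.014  1.    -0.001]
 [ 0.003 -0.001 -1.   ]]
```

View pics/b_wrist.png

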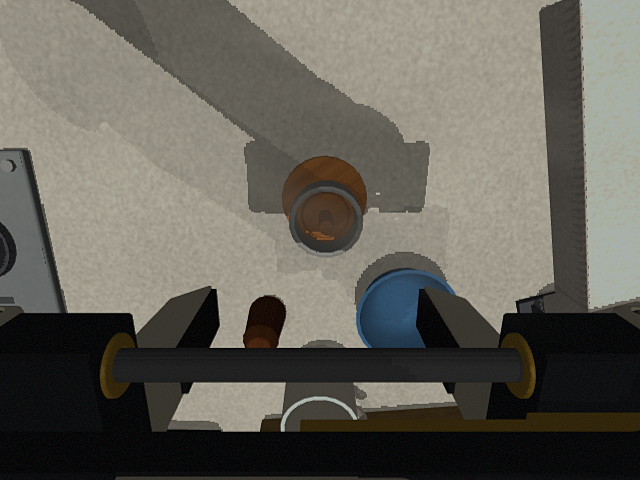

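View pics/b1.png

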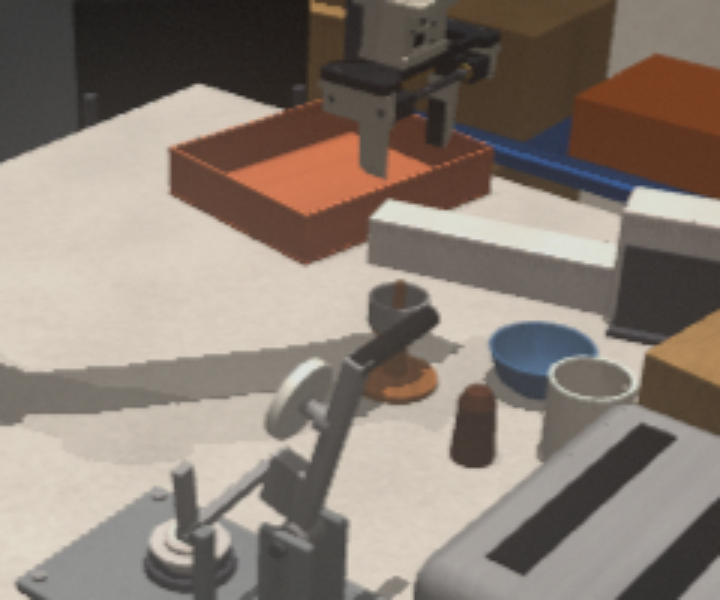

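View pics/b_side.png

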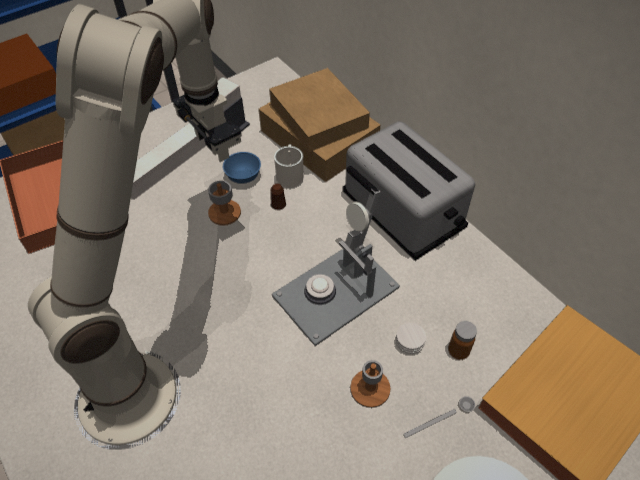

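```bash
python3 - <<'E'
from h import *
import pickle
s=pickle.load(open('pics/b.pkl','rb'))
print(proj('side',s['eef_pos']),proj('scene',s['eef_pos']))
print(back('wrist',(325.5,219),.1,s))
a=back('wrist',(288.5,219),.1,s);b=back('wrist',(362,219),.1,s);print(a,b)
# scene: top center
print(back('scene',(240+399/3,120+300/3),.1))
print([back('side',p,z).round(3) for p,z in [((278,190),.077),((242,160),.045),((289,155),.092)]])
c=cv2.imread('pics/b_wrist.png');cv2.imwrite('pics/b2.png',cv2.resize(c[140:280,260:400],None,fx=5,fy=5,interpolation=cv2.INTER_CUBIC))
c=cv2.imread('pics/b_scene.png');cv2.imwrite('pics/b3.png',cv2.resize(c[200:260,340:410],None,fx=8,fy=8,interpolation=cv2.INTER_CUBIC))
E
```

```text
[213.69756727 157.19878932] [374.33839463 182.39502658]
[0.44968496 0.33488544 0.1       ]
[0.45013924 0.30440595 0.1       ] [0.44923697 0.36494275 0.1       ]
[0.45857711 0.32591551 0.1       ]
[array([0.584, 0.255, 0.077]), array([0.581, 0.44 , 0.045]), array([0.676, 0.334, 0.092])]
```

View pics/b2.png

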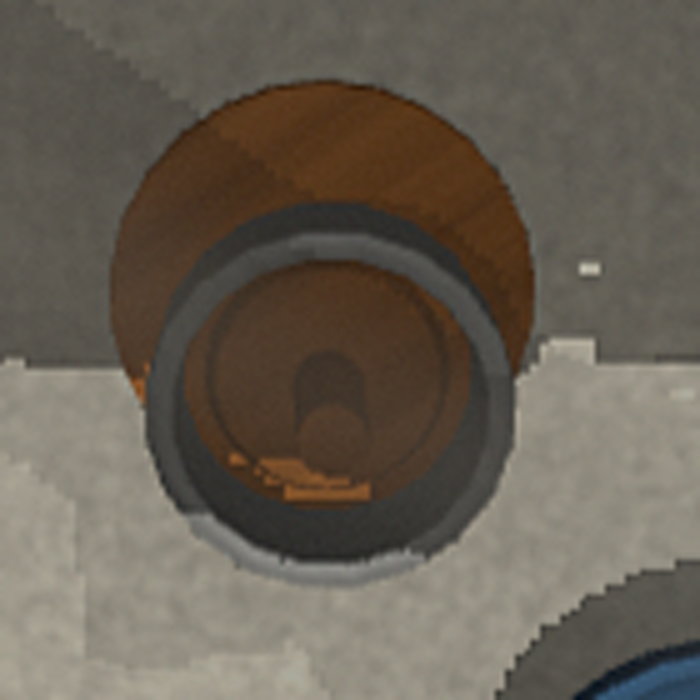

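View pics/b3.png

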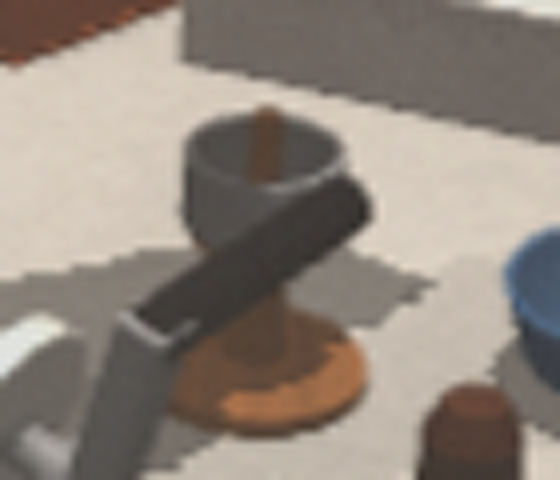

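```bash
python3 - <<'E'
from h import *
import pickle
s=pickle.load(open('pics/b.pkl','rb'))
print(back('scene',(373,218.75),.1),back('wrist',(326.2,221.8),.1,s),back('wrist',(327,228),.115,s),back('wrist',(260+323/5,140+291/5),.01,s))
E
```

```text
[0.45402392 0.33232432 0.1       ] [0.45206421 0.33551335 0.1       ] [0.45303224 0.33586267 0.115     ] [0.45099318 0.33562963 0.01      ]
```

>>> carry_out(rows=[{"ax": 0,"ay": 0,"az": 0,"tx": 0,"ty": 0.3,"tz": -3,"hand": 100},{"ax": 0,"ay": 0,"az": 0,"tx": 0,"ty": 0.3,"tz": -6,"hand": 100},{"ax": 0,"ay": 0,"az": 0,"tx": 0,"ty": 0.3,"tz": -9,"hand": 100},{"ax": 0,"ay": 0,"az": 0,"tx": 0,"ty": 0.3,"tz": -11,"hand": 100},{"ax": 0,"ay": 0,"az": 0,"tx": 0,"ty": 0.3,"tz": -13,"hand": 100},{"ax": 0,"ay": 0,"az": 0,"tx": 0,"ty": 0.3,"tz": -14,"hand": 100},{"ax": 0,"ay": 0,"az": 0,"tx": 0,"ty": 0.3,"tz": -14,"hand": 100}])

```text
time_s: 2.52
eef_pos: [0.4526, 0.3322, 0.0781]
tool_rot: [0.025, -3.14, 0.002]
force: [0.1, -1.1, 0.5]
opening: 0.0918
```

```bash
python3 snap.py c side scene; python3 - <<'E'
import cv2,numpy as np
a=cv2.imread('pics/c_side.png');b=cv2.imread('pics/c_scene.png')
cv2.imwrite('pics/c11.png',np.hstack([cv2.resize(a[140:240,180:260],None,fx=5,fy=5),cv2.resize(b[180:280,330:410],None,fx=5,fy=5)]))
E
```

```text
2.5167 [0.4526 0.3322 0.0781] [ 2.4700e-02 -3.1398e+00  2.2000e-03] [-0.1   0.58 -0.75  1.86  0.5   0.9   0.49] [ 0.1 -1.1  0.5] 0.0917715224068786
[[-1.    -0.016 -0.002]
 [-0.016  1.    -0.001]
 [ 0.002 -0.001 -1.   ]]
```

View pics/c11.png

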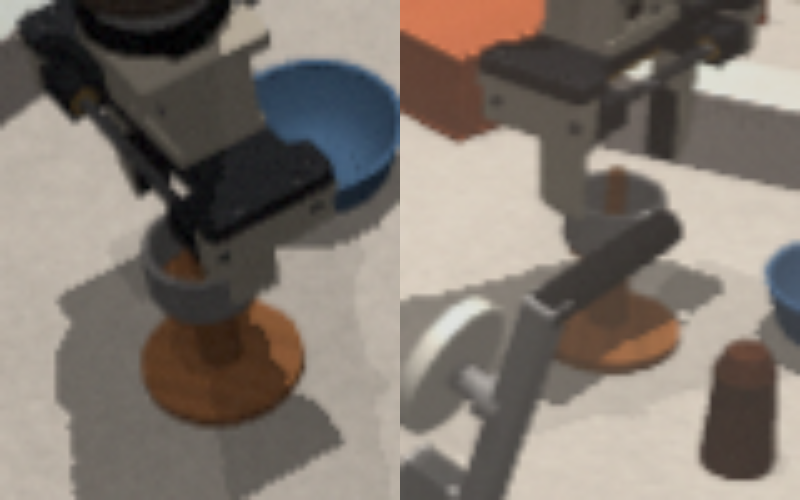

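>>> carry_out(rows=[{"ax": 0,"ay": 0,"az": 0,"tx": 0,"ty": 0,"tz": 0,"hand": 50},{"ax": 0,"ay": 0,"az": 0,"tx": 0,"ty": 0,"tz": 0,"hand": 50},{"ax": 0,"ay": 0,"az": 0,"tx": 0,"ty": 0,"tz": 0,"hand": 50},{"ax": 0,"ay": 0,"az": 0,"tx": 0,"ty": 0,"tz": 0,"hand": 50},{"ax": 0,"ay": 0,"az": 0,"tx": 0,"ty": 0,"tz": 0,"hand": 50},{"ax": 0,"ay": 0,"az": 0,"tx": 0,"ty": 0,"tz": 0,"hand": 50}])

```text
time_s: 3.12
eef_pos: [0.4532, 0.333, 0.0795]
tool_rot: [-0.027, 3.141, 0.0]
force: [0.4, -0.1, 0.2]
opening: 0.0565
```

```bash
python3 snap.py d side scene wrist; python3 - <<'E'
import cv2,numpy as np
a=cv2.imread('pics/d_side.png');b=cv2.imread('pics/d_scene.png')
cv2.imwrite('pics/d11.png',np.hstack([cv2.resize(a[140:240,180:260],None,fx=5,fy=5),cv2.resize(b[180:280,330:410],None,fx=5,fy=5)]))
E
```

```text
3.1167 [0.4532 0.333  0.0795] [-2.7200e-02  3.1412e+00  2.0000e-04] [-0.1   0.58 -0.75  1.86  0.5   0.9   0.49] [ 0.4 -0.1  0.2] 0.056495639621276426
[[-1.    -0.017  0.   ]
 [-0.017  1.     0.   ]
 [-0.     0.    -1.   ]]
```

View pics/d11.png

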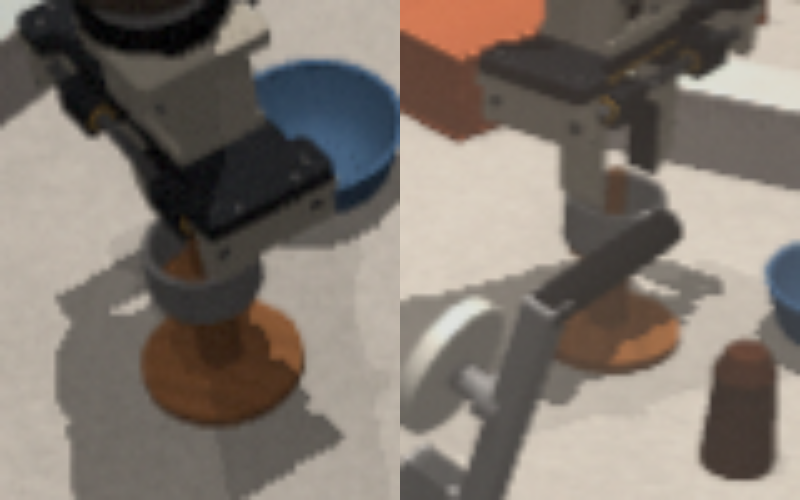

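View pics/d_wrist.png

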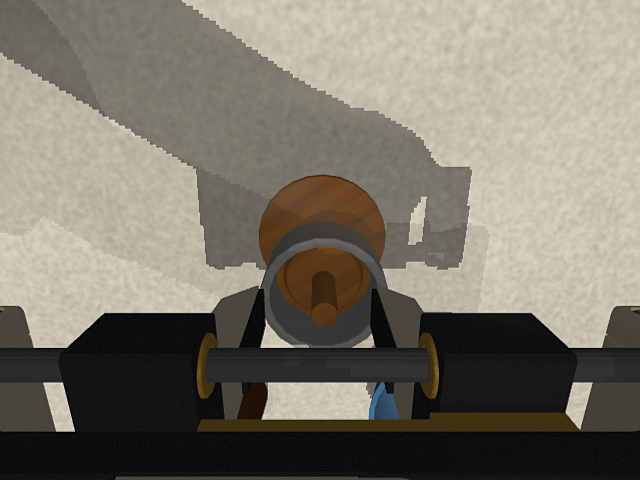

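```bash
python3 - <<'E'
from h import *
import pickle
s=pickle.load(open('pics/d.pkl','rb'))
p=s['eef_pos'];print(proj('wrist',p,s),proj('wrist',p+[0,0,.0205],s), proj('wrist',p+[-.0095,0.028,.0205],s), proj('wrist',p+[-.0095,0.028,.0],s))
print(back('wrist',(323,292),.1,s))
for n in('wrist','side'):
  c=cv2.imread(f'pics/d_{n}.png')
  cv2.imwrite('pics/d_%s2.png'%n,cv2.resize(c[160:400,200:450] if n=='wrist' else c[170:220,195:260],None,fx=3 if n=='wrist' else 10,fy=3 if n=='wrist' else 10,interpolation=cv2.INTER_CUBIC))
E
```

```text
[319.17472488 280.94197245] [319.33657363 298.58209478] [378.91081478 281.42763214] [372.95376159 265.20893194]
[0.44961967 0.33472211 0.1       ]
```

View pics/d_wrist2.png

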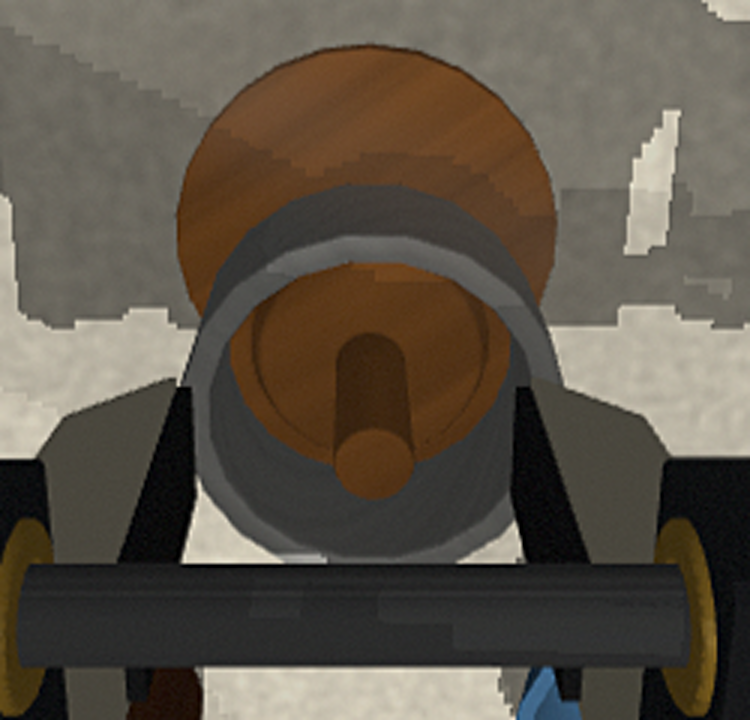

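View pics/d_side2.png

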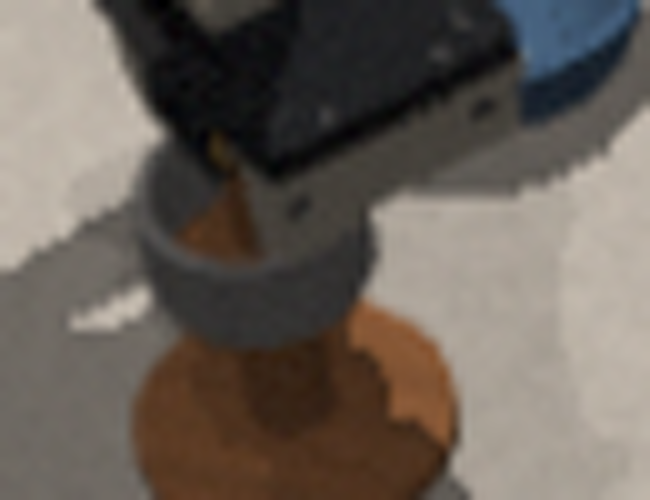

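```bash
python3 - <<'E'
from h import *
import pickle
s=pickle.load(open('pics/d.pkl','rb'));p=s['eef_pos']
def circ(n,c,r):
    return np.array([proj(n,np.array(c)+[r*np.cos(t),r*np.sin(t),0],s) for t in np.linspace(0,2*np.pi,60)])
def draw(n,x0,y0,w,h,f):
    im=cv2.imread(f'pics/d_{n}.png')[y0:y0+h,x0:x0+w]; im=cv2.resize(im,None,fx=f,fy=f,interpolation=cv2.INTER_CUBIC)
    def pl(P,c,cl=True): cv2.polylines(im,[np.int32((P-[x0,y0]+.5)*f)],cl,c,1)
    C=[.4525,.333]
    pl(circ(n,C+[.1],.031),(0,255,0));pl(circ(n,C+[.07],.031),(0,255,255));pl(circ(n,C+[.01],.045),(255,255,0))
    for sg in(1,-1):
        pl(np.array([proj(n,p+[dx,sg*s['opening']/2,dz],s) for dx,dz in((-.0095,0),(.0095,0),(.0095,.038),(-.0095,.038))]),(0,0,255))
    return im
a=draw('side',190,140,80,100,5);b=draw('scene',330,180,80,100,5)
cv2.imwrite('pics/d4.png',np.hstack([a,b])); cv2.imwrite('pics/d5.png',draw('wrist',200,160,250,240,3))
E
```

```text
(no output)
```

View pics/d4.png

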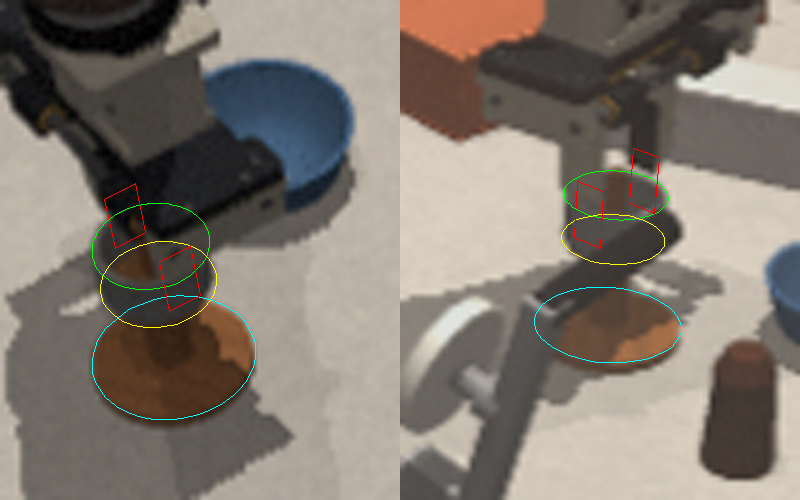

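View pics/d5.png

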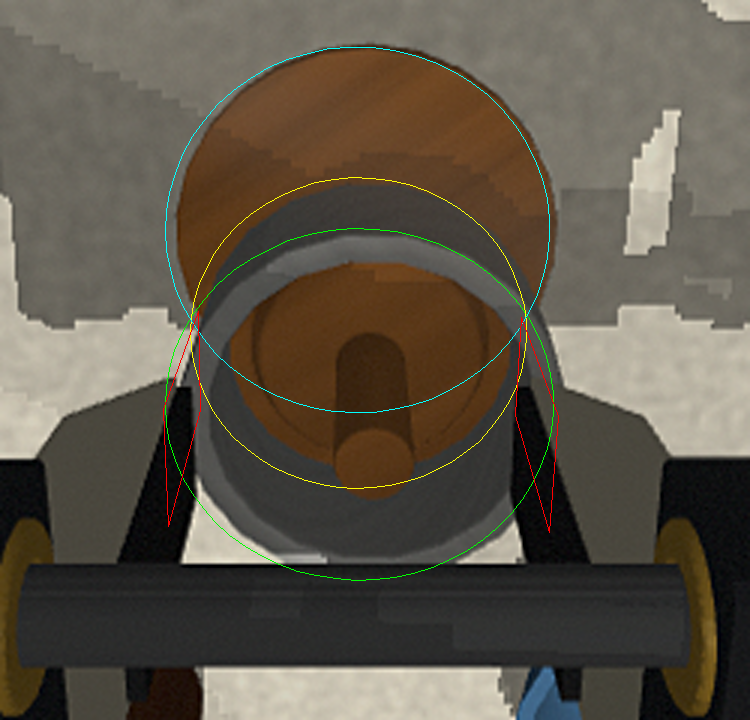

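```bash
python3 - <<'E'
from h import *
import pickle
out=[]
for tag,win in (('b',{'side':(170,90,100,100),'scene':(330,110,100,100)}),('c',{'side':(180,140,100,100),'scene':(330,180,100,100)})):
    s=pickle.load(open(f'pics/{tag}.pkl','rb'));p=s['eef_pos']
    row=[]
    for n,(x0,y0,w,h) in win.items():
        f=3.9
        im=cv2.imread(f'pics/{tag}_{n}.png')[y0:y0+h,x0:x0+w]; im=cv2.resize(im,None,fx=f,fy=f,interpolation=cv2.INTER_CUBIC)
        for sg in(1,-1):
            P=np.array([proj(n,p+[dx,sg*s['opening']/2,dz],s) for dx,dz in((-.0095,0),(.0095,0),(.0095,.038),(-.0095,.038))])
            cv2.polylines(im,[np.int32((P-[x0,y0]+.5)*f)],True,(0,0,255),1)
        row.append(im)
    out.append(np.hstack(row))
cv2.imwrite('pics/e1.png',out[0]);cv2.imwrite('pics/e2.png',out[1])
E
```

```text
(no output)
```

View pics/e1.png

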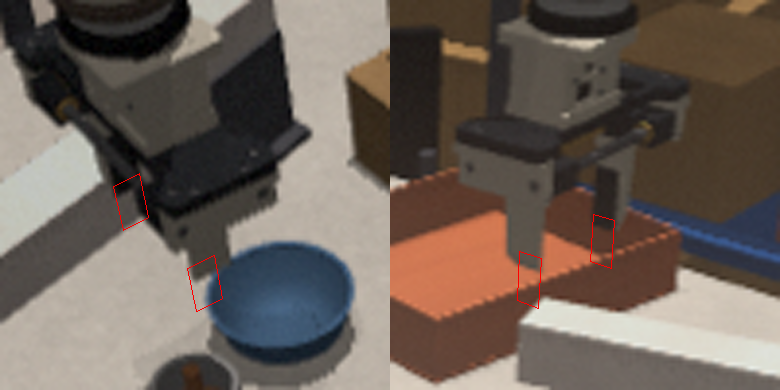

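View pics/e2.png

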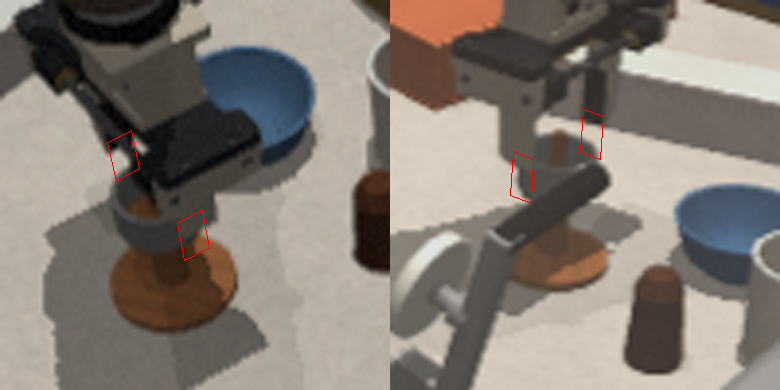

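```bash
python3 - <<'E'
from h import *
a=cv2.imread('pics/b_scene.png')[140:200,345:400];b=cv2.imread('pics/b_side.png')[120:180,190:250];c=cv2.imread('pics/b_wrist.png')[270:370,130:500]
cv2.imwrite('pics/e3.png',np.hstack([cv2.resize(a,(400,436)),cv2.resize(b,(400,400))[:400] if 0 else cv2.resize(b,(400,436))]))
cv2.imwrite('pics/e4.png',cv2.resize(c,None,fx=2.1,fy=2.1))
E
```

```text
(no output)
```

View pics/e3.png

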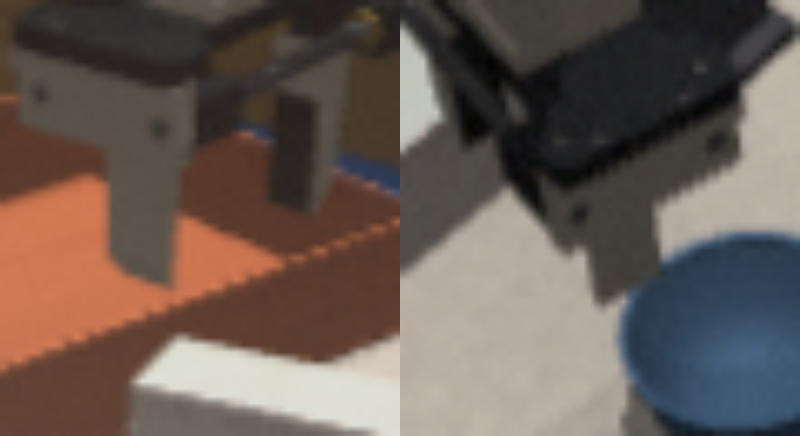

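View pics/e4.png

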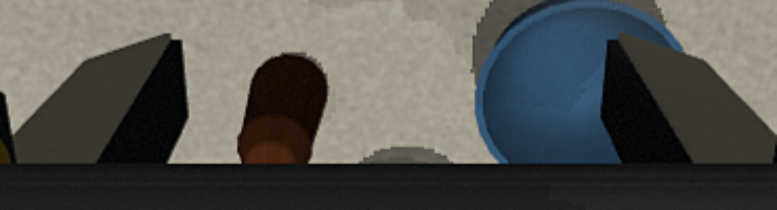

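```bash
python3 - <<'E'
from h import *
import pickle
s=pickle.load(open('pics/b.pkl','rb'));p=s['eef_pos']
for tx in (-.03,-.02,-.01,0,.01):
    zc=(.0835-tx)/(.9507*.3288+.3102); tz=-.3102*.3288*zc+.9507*zc-.1864
    P=[proj('scene',p+[-tx,dy,-tz]) for dy in(-.03,.03)]
    # line y at those x
    print(tx,round(tz,4),[ (q.round(1), round(153.8+(q[0]-372.5)*(143.4-153.8)/22,1)) for q in P])
for z in(.0,.02,.025,.028,.03): print(z,proj('scene',p+[-.0095,.046,z]).round(1),proj('scene',p+[.0095,.046,z]).round(1))
E
```

```text
-0.03 -0.0317 [(array([377.6, 178.2]), np.float64(151.4)), (array([389.8, 171.7]), np.float64(145.6))]
-0.02 -0.0454 [(array([375. , 172.6]), np.float64(152.6)), (array([387.2, 166.3]), np.float64(146.8))]
-0.01 -0.059 [(array([372.3, 167.1]), np.float64(153.9)), (array([384.6, 160.9]), np.float64(148.1))]
0 -0.0726 [(array([369.6, 161.5]), np.float64(155.2)), (array([382. , 155.4]), np.float64(149.3))]
0.01 -0.0862 [(array([366.9, 155.9]), np.float64(156.5)), (array([379.4, 150. ]), np.float64(150.5))]
0.0 [380.8 176.6] [386.2 178.3]
0.02 [381.2 170.2] [386.7 171.9]
0.025 [381.4 168.6] [386.8 170.3]
0.028 [381.4 167.7] [386.9 169.4]
0.03 [381.5 167. ] [386.9 168.7]
```

>>> carry_out(rows=[{"ax": 0,"ay": 0,"az": 0,"tx": 0,"ty": 0,"tz": 0.5,"hand": 100},{"ax": 0,"ay": 0,"az": 0,"tx": 0,"ty": 0,"tz": 0.5,"hand": 100},{"ax": 0,"ay": 0,"az": 0,"tx": 0,"ty": 0,"tz": 0.5,"hand": 100},{"ax": 0,"ay": 0,"az": 0,"tx": 0,"ty": 0,"tz": 0.5,"hand": 100},{"ax": 0,"ay": 0,"az": 0,"tx": 0,"ty": 0,"tz": 0.5,"hand": 100},{"ax": 0,"ay": 0,"az": 0,"tx": 0,"ty": 0,"tz": 0.5,"hand": 100},{"ax": 0,"ay": 0,"az": 0,"tx": 0,"ty": 0,"tz": 0.5,"hand": 100}])

```text
time_s: 3.85
eef_pos: [0.453, 0.333, 0.0841]
tool_rot: [0.027, -3.141, 0.0]
force: [0.2, 0.2, -0.5]
opening: 0.0891
```

>>> carry_out(rows=[{"ax": 0,"ay": 0,"az": 0,"tx": 0,"ty": 0,"tz": -1,"hand": 100},{"ax": 0,"ay": 0,"az": 0,"tx": 0,"ty": 0,"tz": -2,"hand": 100},{"ax": 0,"ay": 0,"az": 0,"tx": 0,"ty": 0,"tz": -3,"hand": 100},{"ax": 0,"ay": 0,"az": 0,"tx": 0,"ty": 0,"tz": -3.5,"hand": 100},{"ax": 0,"ay": 0,"az": 0,"tx": 0,"ty": 0,"tz": -3.5,"hand": 100},{"ax": 0,"ay": 0,"az": 0,"tx": 0,"ty": 0,"tz": -3.5,"hand": 100}])

```text
time_s: 4.35
eef_pos: [0.4524, 0.3329, 0.0485]
tool_rot: [0.028, -3.14, 0.001]
force: [0.2, 0.1, 0.8]
opening: 0.0919
```

```bash
python3 snap.py f side scene wrist; python3 - <<'E'
import cv2,numpy as np
a=cv2.imread('pics/f_side.png');b=cv2.imread('pics/f_scene.png')
cv2.imwrite('pics/f11.png',np.hstack([cv2.resize(a[140:240,180:260],None,fx=5,fy=5),cv2.resize(b[180:280,330:410],None,fx=5,fy=5)]))
E
```

```text
4.35 [0.4524 0.3329 0.0485] [ 2.7900e-02 -3.1401e+00  9.0000e-04] [-0.13  0.62 -0.72  1.88  0.54  0.84  0.46] [0.2 0.1 0.8] 0.09192205864764456
[[-1.    -0.018 -0.001]
 [-0.018  1.    -0.001]
 [ 0.001 -0.001 -1.   ]]
```

View pics/f11.png

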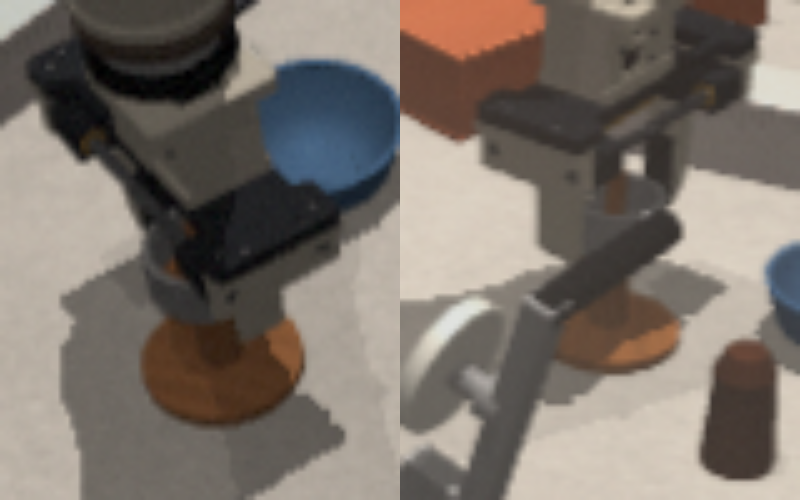

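View pics/f_wrist.png

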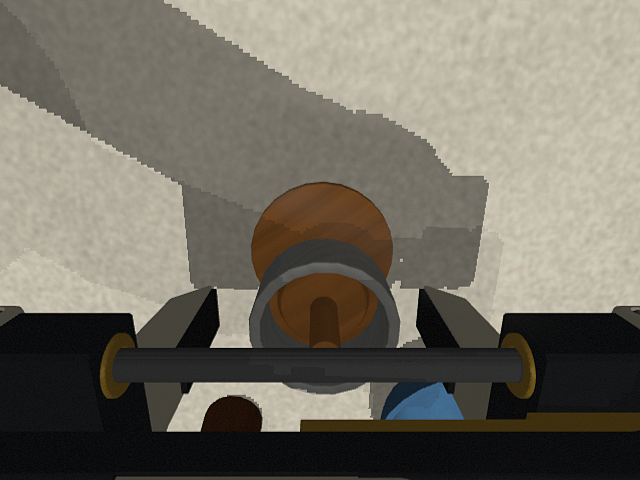

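>>> carry_out(rows=[{"ax": 0,"ay": 0,"az": 0,"tx": 0,"ty": 0.1,"tz": 0,"hand": 50},{"ax": 0,"ay": 0,"az": 0,"tx": 0,"ty": 0.1,"tz": 0,"hand": 50},{"ax": 0,"ay": 0,"az": 0,"tx": 0,"ty": 0.1,"tz": 0,"hand": 50},{"ax": 0,"ay": 0,"az": 0,"tx": 0,"ty": 0.1,"tz": 0,"hand": 50},{"ax": 0,"ay": 0,"az": 0,"tx": 0,"ty": 0.1,"tz": 0,"hand": 50},{"ax": 0,"ay": 0,"az": 0,"tx": 0,"ty": 0.1,"tz": 0,"hand": 50},{"ax": 0,"ay": 0,"az": 0,"tx": 0,"ty": 0.1,"tz": 0,"hand": 50},{"ax": 0,"ay": 0,"az": 0,"tx": 0,"ty": 0.1,"tz": 0,"hand": 50}])

```text
time_s: 5.17
eef_pos: [0.4531, 0.3342, 0.0494]
tool_rot: [-0.028, 3.141, 0.0]
force: [0.0, 0.7, 1.4]
opening: 0.061
```

>>> carry_out(rows=[{"ax": 0,"ay": 0,"az": 0,"tx": 0,"ty": 0,"tz": 1,"hand": 50},{"ax": 0,"ay": 0,"az": 0,"tx": 0,"ty": 0,"tz": 2,"hand": 50},{"ax": 0,"ay": 0,"az": 0,"tx": 0,"ty": 0,"tz": 4,"hand": 50},{"ax": 0,"ay": 0,"az": 0,"tx": 0,"ty": 0,"tz": 6,"hand": 50},{"ax": 0,"ay": 0,"az": 0,"tx": 0,"ty": 0,"tz": 8,"hand": 50},{"ax": 0,"ay": 0,"az": 0,"tx": 0,"ty": 0,"tz": 10,"hand": 50},{"ax": 0,"ay": 0,"az": 0,"tx": 0,"ty": 0,"tz": 10,"hand": 50},{"ax": 0,"ay": 0,"az": 0,"tx": 0,"ty": 0,"tz": 10,"hand": 50}])

```text
time_s: 5.83
eef_pos: [0.4539, 0.3346, 0.1511]
tool_rot: [-0.027, 3.138, 0.002]
force: [0.3, 0.3, -1.7]
opening: 0.0618
```

```bash
python3 snap.py g side scene wrist; python3 - <<'E'
import cv2,numpy as np
a=cv2.imread('pics/g_side.png');b=cv2.imread('pics/g_scene.png')
cv2.imwrite('pics/g11.png',np.hstack([cv2.resize(a[110:210,180:260],None,fx=5,fy=5),cv2.resize(b[150:250,330:410],None,fx=5,fy=5)]))
E
```

```text
5.8333 [0.4539 0.3346 0.1511] [-2.7100e-02  3.1385e+00  2.1000e-03] [-0.05  0.49 -0.81  1.81  0.42  1.02  0.56] [ 0.3  0.3 -1.7] 0.06178437108356268
[[-1.    -0.017  0.003]
 [-0.017  1.     0.001]
 [-0.003  0.001 -1.   ]]
```

View pics/g11.png

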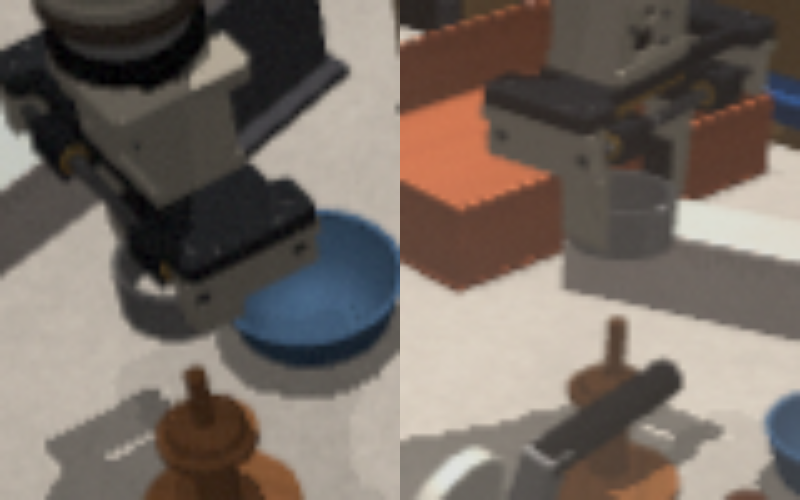

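View pics/g_wrist.png

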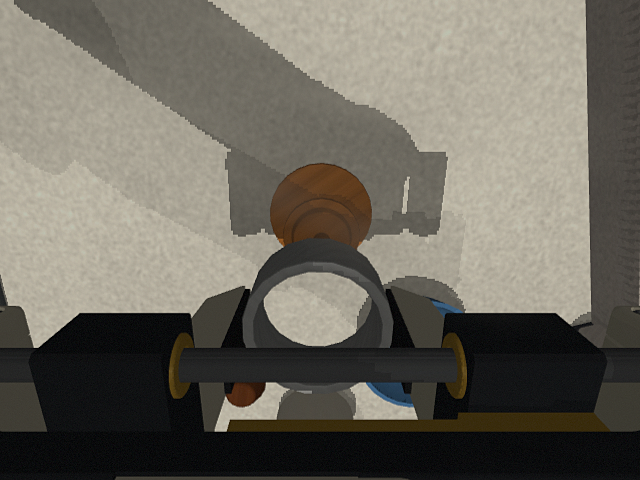

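```bash
python3 - <<'E'
from h import *
import pickle
s=pickle.load(open('pics/g.pkl','rb'));p=s['eef_pos']
c=cv2.imread('pics/g_wrist.png');
c=cv2.resize(c[220:400,225:410],None,fx=4,fy=4,interpolation=cv2.INTER_CUBIC)
for dx,col in((-.002,(0,255,0)),(.002,(0,0,255))):
  for z,r in((.0506,.031),(.0206,.031),(.0506,.026)):
    P=np.array([proj('wrist',p+[dx+r*np.cos(t),r*np.sin(t),z],s) for t in np.linspace(0,6.3,80)])
    cv2.polylines(c,[np.int32((P-[225,220]+.5)*4)],False,col,1)
cv2.imwrite('pics/g2.png',c)
E
```

```text
(no output)
```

View pics/g2.png

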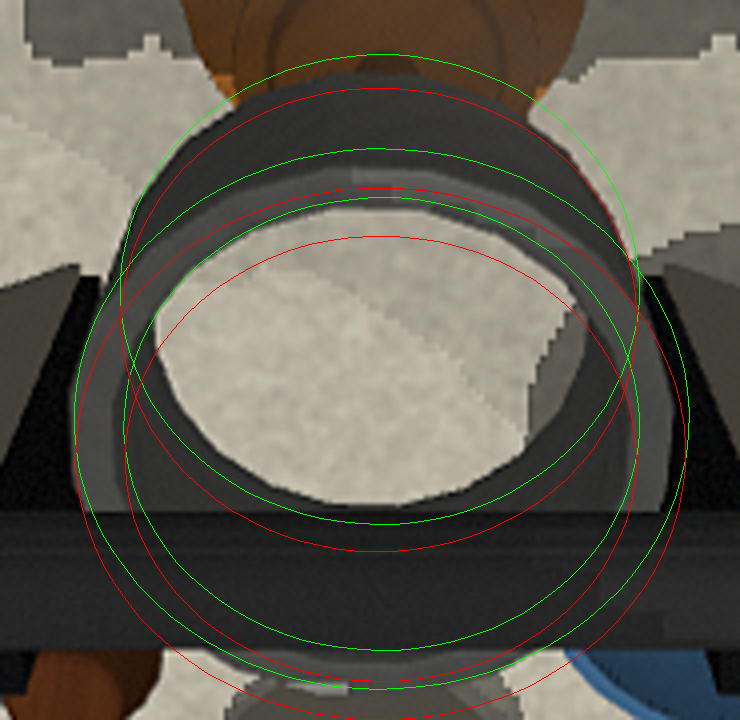

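>>> carry_out(rows=[{"ax": 0,"ay": 0,"az": 0,"tx": 0,"ty": -3,"tz": 1,"hand": 50},{"ax": 0,"ay": 0,"az": 0,"tx": 0.5,"ty": -7,"tz": 1,"hand": 50},{"ax": 0,"ay": 0,"az": 0,"tx": 1,"ty": -11,"tz": 1,"hand": 50},{"ax": 0,"ay": 0,"az": 0,"tx": 1.5,"ty": -15,"tz": 1,"hand": 50},{"ax": 0,"ay": 0,"az": 0,"tx": 2,"ty": -19,"tz": 1,"hand": 50},{"ax": 0,"ay": 0,"az": 0,"tx": 3,"ty": -23,"tz": 1,"hand": 50},{"ax": 0,"ay": 0,"az": 0,"tx": 4,"ty": -27,"tz": 1,"hand": 50},{"ax": 0,"ay": 0,"az": 0,"tx": 4.6,"ty": -31,"tz": 1,"hand": 50},{"ax": 0,"ay": 0,"az": 0,"tx": 5,"ty": -34,"tz": 0,"hand": 50},{"ax": 0,"ay": 0,"az": 0,"tx": 5.2,"ty": -36,"tz": 0,"hand": 50}])

```text
time_s: 6.82
eef_pos: [0.5035, -0.0308, 0.1469]
tool_rot: [0.02, -3.138, 0.001]
force: [-0.6, -0.7, -1.6]
opening: 0.0615
```

>>> carry_out(rows=[{"ax": 0,"ay": 0,"az": 0,"tx": 0,"ty": -1.3,"tz": -1,"hand": 50},{"ax": 0,"ay": 0,"az": 0,"tx": 0,"ty": -1.3,"tz": -3,"hand": 50},{"ax": 0,"ay": 0,"az": 0,"tx": 0,"ty": -1.3,"tz": -5,"hand": 50},{"ax": 0,"ay": 0,"az": 0,"tx": 0,"ty": -1.3,"tz": -6,"hand": 50},{"ax": 0,"ay": 0,"az": 0,"tx": 0,"ty": -1.3,"tz": -6,"hand": 50},{"ax": 0,"ay": 0,"az": 0,"tx": 0,"ty": -1.3,"tz": -6,"hand": 50}])

```text
time_s: 7.32
eef_pos: [0.5042, -0.0377, 0.0886]
tool_rot: [0.03, -3.139, -0.002]
force: [-0.1, -0.3, -0.9]
opening: 0.0613
```

```bash
python3 snap.py i side scene wrist; python3 - <<'E'
from h import *
a=cv2.imread('pics/i_side.png');b=cv2.imread('pics/i_scene.png')
cv2.imwrite('pics/i1.png',cv2.resize(a[220:340,250:410],None,fx=5,fy=5)); cv2.imwrite('pics/i2.png',cv2.resize(b[220:340,230:390],None,fx=5,fy=5))
E
```

```text
7.3167 [ 0.5042 -0.0377  0.0886] [ 3.0400e-02 -3.1395e+00 -1.8000e-03] [ 0.61  0.46 -0.71  1.99  0.4   0.83  1.26] [-0.1 -0.3 -0.9] 0.061337509812678534
[[-1.    -0.019 -0.002]
 [-0.019  1.     0.001]
 [ 0.002  0.001 -1.   ]]
```

View pics/i1.png

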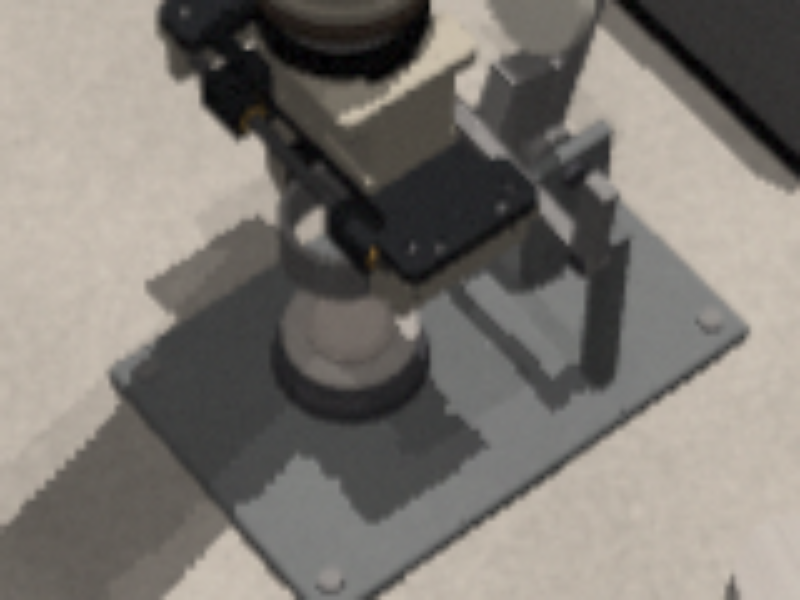

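View pics/i2.png

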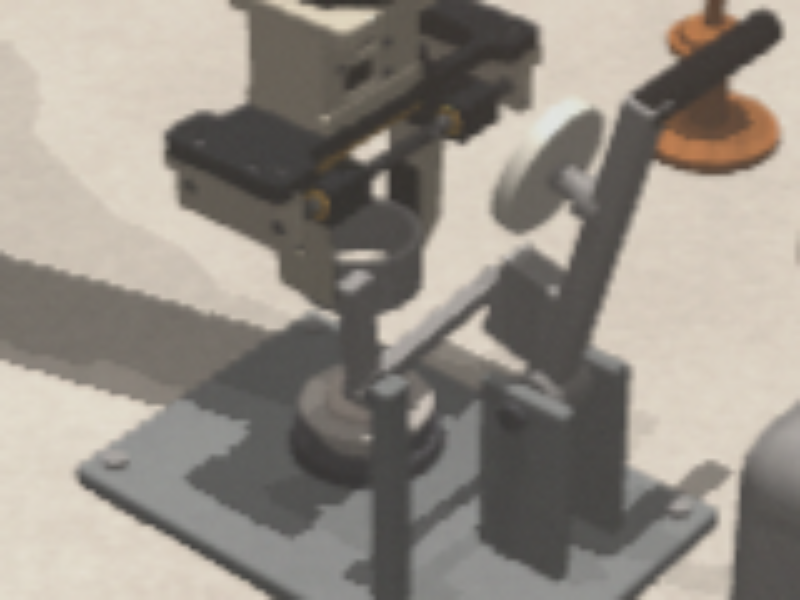

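View pics/i_wrist.png

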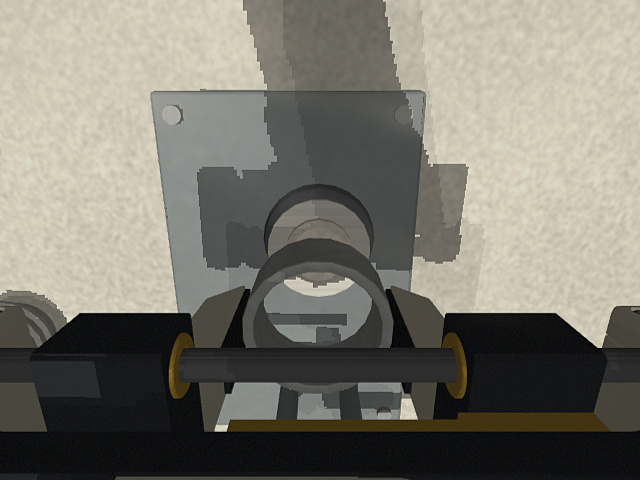

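```bash
python3 - <<'E'
from h import *
import pickle
s=pickle.load(open('pics/i.pkl','rb'));p=s['eef_pos'];print(p)
print('scene ring',back('scene',(305.4,266.4),p[2]+.0506),'pot',back('scene',(303.6,301.6),.037))
out=[]
x0={'side':(295,250),'scene':(280,250),'wrist':(220,180)};wh={'side':(60,60),'scene':(60,70),'wrist':(200,200)};F={'side':10,'scene':9,'wrist':3.5}
for n in x0:
    im=cv2.imread(f'pics/i_{n}.png');o=np.array(x0[n]);w,h=wh[n];f=F[n]
    im=cv2.resize(im[o[1]:o[1]+h,o[0]:o[0]+w],None,fx=f,fy=f,interpolation=cv2.INTER_CUBIC)
    def ci(c,r,col):
        P=np.array([proj(n,np.array(c)+[r*np.cos(t),r*np.sin(t),0],s) for t in np.linspace(0,6.3,80)])
        cv2.polylines(im,[np.int32((P-o+.5)*f)],False,col,1)
    ci(p+[0,0,.0506],.031,(0,255,0));ci(p+[0,0,.0206],.031,(0,255,0))
    ci([.5065,-.0385,.037],.034,(0,0,255));ci([.5065,-.0385,.046],.018,(0,0,255))
    cv2.imwrite(f'pics/i_o_{n}.png',im)
E
```

```text
[ 0.50424265 -0.03768985  0.0885607 ]
scene ring [ 0.51231337 -0.03497686  0.1391607 ] pot [ 0.51192845 -0.0429161   0.037     ]
```

View pics/i_o_side.png

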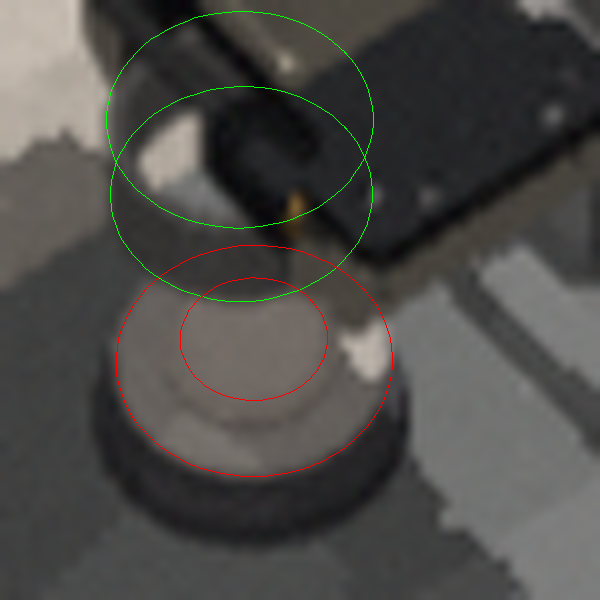

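View pics/i_o_scene.png

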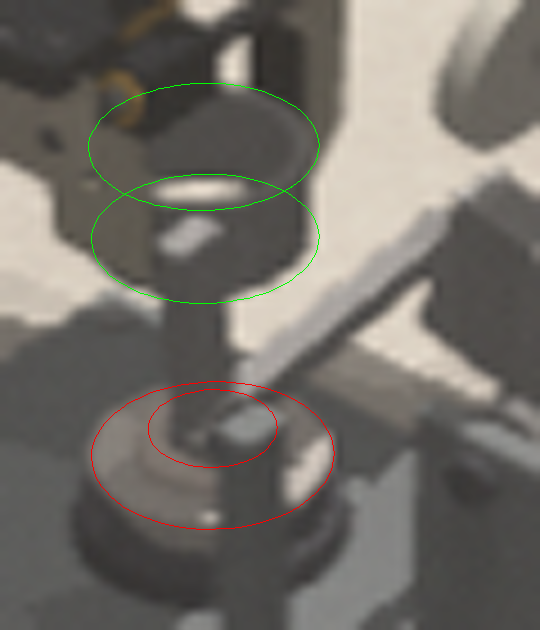

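View pics/i_o_wrist.png

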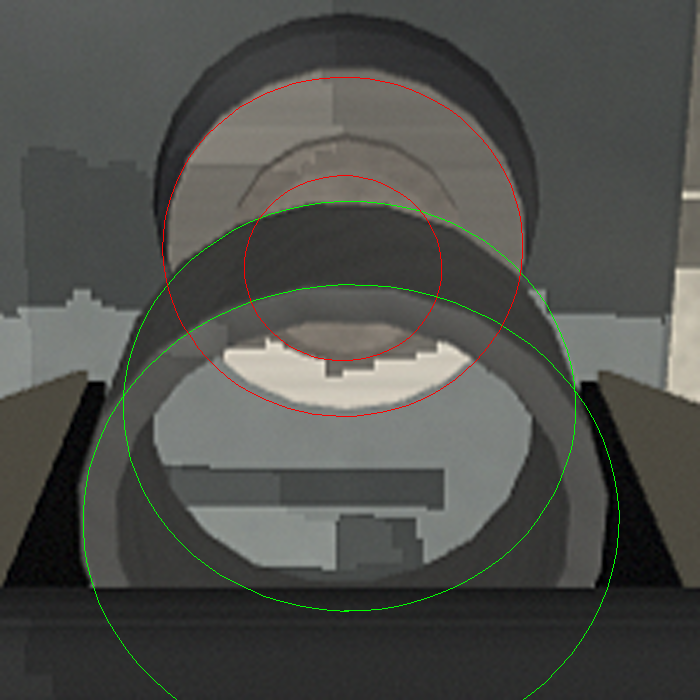

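>>> carry_out(rows=[{"ax": 0,"ay": 0,"az": 0,"tx": 0.15,"ty": -0.1,"tz": -1,"hand": 50},{"ax": 0,"ay": 0,"az": 0,"tx": 0.15,"ty": -0.1,"tz": -3,"hand": 50},{"ax": 0,"ay": 0,"az": 0,"tx": 0.15,"ty": -0.1,"tz": -5,"hand": 50},{"ax": 0,"ay": 0,"az": 0,"tx": 0.15,"ty": -0.1,"tz": -6,"hand": 50},{"ax": 0,"ay": 0,"az": 0,"tx": 0.15,"ty": -0.1,"tz": -6.5,"hand": 50},{"ax": 0,"ay": 0,"az": 0,"tx": 0.15,"ty": -0.1,"tz": -6.8,"hand": 50},{"ax": 0,"ay": 0,"az": 0,"tx": 0.15,"ty": -0.1,"tz": -6.9,"hand": 50},{"ax": 0,"ay": 0,"az": 0,"tx": 0.15,"ty": -0.1,"tz": -6.9,"hand": 50}])

```text
time_s: 8.13
eef_pos: [0.5071, -0.0398, 0.0207]
tool_rot: [-0.028, 3.141, -0.0]
force: [0.6, 0.0, -1.1]
opening: 0.0614
```

```bash
python3 snap.py j side scene wrist; python3 - <<'E'
from h import *
a=cv2.imread('pics/j_side.png');b=cv2.imread('pics/j_scene.png')
cv2.imwrite('pics/j1.png',np.hstack([cv2.resize(a[240:320,280:360],None,fx=5,fy=5),cv2.resize(b[260:340,260:340],None,fx=5,fy=5)]))
E
```

```text
8.1333 [ 0.5071 -0.0398  0.0207] [-0.0277  3.1406 -0.    ] [ 0.54  0.57 -0.63  2.02  0.51  0.71  1.17] [ 0.6  0.  -1.1] 0.06143335186941791
[[-1.    -0.018  0.001]
 [-0.018  1.    -0.   ]
 [-0.001 -0.    -1.   ]]
```

View pics/j1.png

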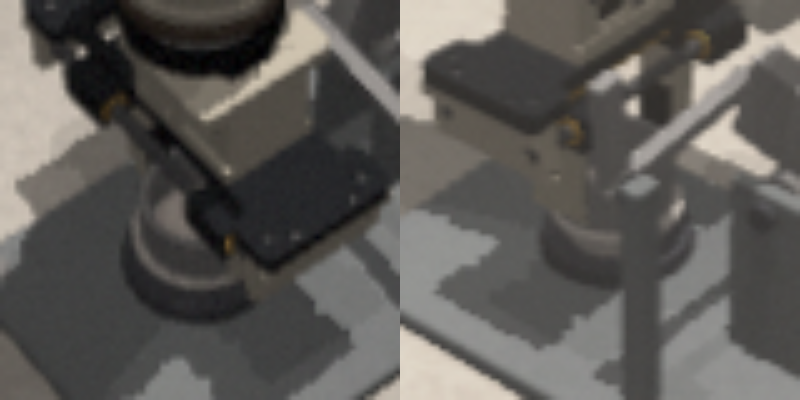

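View pics/j_wrist.png

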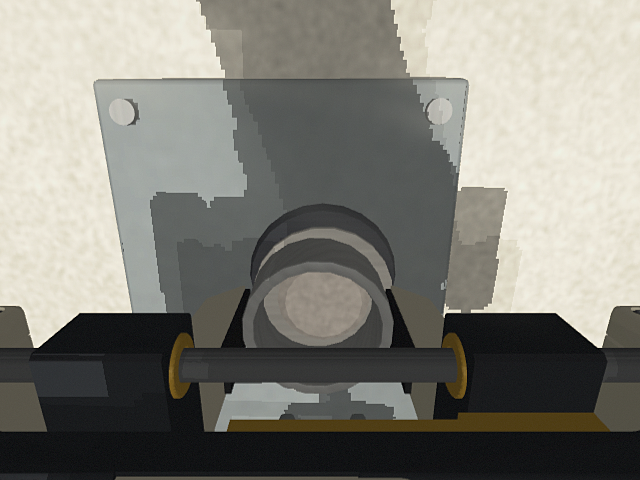

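>>> carry_out(rows=[{"ax": 0,"ay": 0,"az": 0,"tx": -0.05,"ty": 0,"tz": -0.2,"hand": 50},{"ax": 0,"ay": 0,"az": 0,"tx": -0.05,"ty": 0,"tz": -0.3,"hand": 50},{"ax": 0,"ay": 0,"az": 0,"tx": -0.05,"ty": 0,"tz": -0.3,"hand": 50},{"ax": 0,"ay": 0,"az": 0,"tx": -0.05,"ty": 0,"tz": -0.3,"hand": 50}])

```text
time_s: 8.62
eef_pos: [0.5059, -0.04, 0.0172]
tool_rot: [0.027, -3.141, 0.0]
force: [0.1, 0.6, -1.1]
opening: 0.0615
```

>>> carry_out(rows=[{"ax": 0,"ay": 0,"az": 0,"tx": 0,"ty": 0,"tz": -0.1,"hand": 50},{"ax": 0,"ay": 0,"az": 0,"tx": 0,"ty": 0,"tz": -0.1,"hand": 50},{"ax": 0,"ay": 0,"az": 0,"tx": 0,"ty": 0,"tz": -0.2,"hand": 50},{"ax": 0,"ay": 0,"az": 0,"tx": 0,"ty": 0,"tz": -0.2,"hand": 50}])

```text
time_s: 8.95
eef_pos: [0.5062, -0.04, 0.0165]
tool_rot: [0.028, -3.141, 0.002]
force: [-5.5, 0.2, 14.5]
opening: 0.0615
```

>>> carry_out(rows=[{"ax": 0,"ay": 0,"az": 0,"tx": 0,"ty": 0,"tz": 0.1,"hand": 50},{"ax": 0,"ay": 0,"az": 0,"tx": 0,"ty": 0,"tz": 0.1,"hand": 75},{"ax": 0,"ay": 0,"az": 0,"tx": 0,"ty": 0,"tz": 0.1,"hand": 90},{"ax": 0,"ay": 0,"az": 0,"tx": 0,"ty": 0,"tz": 0.1,"hand": 90},{"ax": 0,"ay": 0,"az": 0,"tx": 0,"ty": 0,"tz": 0.1,"hand": 90},{"ax": 0,"ay": 0,"az": 0,"tx": 0,"ty": 0,"tz": 0.1,"hand": 90}])

```text
time_s: 9.45
eef_pos: [0.5059, -0.0399, 0.0161]
tool_rot: [0.027, -3.141, -0.0]
force: [-0.3, 0.6, 0.5]
opening: 0.0822
```

```bash
python3 snap.py k side scene wrist; python3 - <<'E'
from h import *
a=cv2.imread('pics/k_side.png');b=cv2.imread('pics/k_scene.png')
cv2.imwrite('pics/k1.png',np.hstack([cv2.resize(a[240:320,280:360],None,fx=5,fy=5),cv2.resize(b[260:340,260:340],None,fx=5,fy=5)]))
E
```

```text
9.45 [ 0.5059 -0.0399  0.0161] [ 2.7400e-02 -3.1412e+00 -2.0000e-04] [ 0.53  0.57 -0.63  2.03  0.52  0.7   1.17] [-0.3  0.6  0.5] 0.08223356847949895
[[-1.    -0.017 -0.   ]
 [-0.017  1.     0.   ]
 [ 0.     0.    -1.   ]]
```

View pics/k1.png

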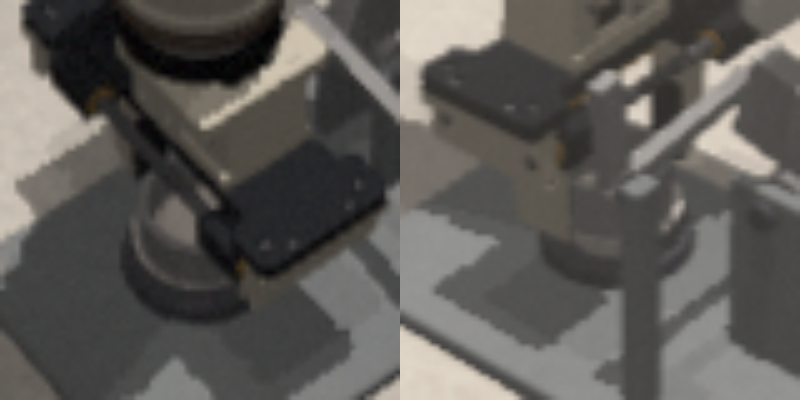

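View pics/k_wrist.png

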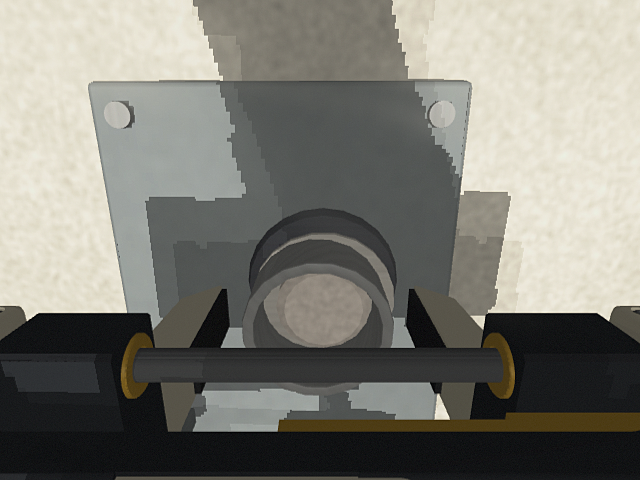

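>>> carry_out(rows=[{"ax": 0,"ay": 0,"az": 0,"tx": 0,"ty": 0,"tz": 1,"hand": 95},{"ax": 0,"ay": 0,"az": 0,"tx": 0,"ty": 0,"tz": 3,"hand": 100},{"ax": 0,"ay": 0,"az": 0,"tx": 0,"ty": 0,"tz": 6,"hand": 100},{"ax": 0,"ay": 0,"az": 0,"tx": 0,"ty": 0,"tz": 10,"hand": 100},{"ax": 0,"ay": 0,"az": 0,"tx": -1,"ty": -3,"tz": 14,"hand": 100},{"ax": 0,"ay": 0,"az": -7,"tx": -2,"ty": -6,"tz": 17,"hand": 100},{"ax": 0,"ay": 0,"az": -14,"tx": -2,"ty": -8,"tz": 19,"hand": 100},{"ax": 0,"ay": 0,"az": -21,"tx": -2,"ty": -8,"tz": 21,"hand": 100},{"ax": 0,"ay": 0,"az": -28,"tx": -2,"ty": -8,"tz": 21,"hand": 100},{"ax": 0,"ay": 0,"az": -35,"tx": -2,"ty": -8,"tz": 21,"hand": 100}])

```text
time_s: 10.43
eef_pos: [0.487, -0.1209, 0.2288]
tool_rot: [0.929, 2.997, -0.001]
force: [-0.4, 0.9, 0.0]
opening: 0.0914
```

>>> carry_out(rows=[{"ax": 0,"ay": 0,"az": -7,"tx": 0,"ty": 0,"tz": 0,"hand": 100},{"ax": 0,"ay": 0,"az": -14,"tx": 0,"ty": 0,"tz": 0,"hand": 100},{"ax": 0,"ay": 0,"az": -21,"tx": 0,"ty": 0,"tz": 0,"hand": 100},{"ax": 0,"ay": 0,"az": -28,"tx": 0,"ty": 0,"tz": 0,"hand": 100},{"ax": 0,"ay": 0,"az": -35,"tx": 0,"ty": 0,"tz": 0,"hand": 100},{"ax": 0,"ay": 0,"az": -42,"tx": 0,"ty": 0,"tz": 0,"hand": 100},{"ax": 0,"ay": 0,"az": -49,"tx": 0,"ty": 0,"tz": 0,"hand": 100},{"ax": 0,"ay": 0,"az": -55,"tx": 0,"ty": 0,"tz": 0,"hand": 100},{"ax": 0,"ay": 0,"az": -55,"tx": 0,"ty": 0,"tz": 0,"hand": 100},{"ax": 0,"ay": 0,"az": -55,"tx": 0,"ty": 0,"tz": 0,"hand": 100}])

```text
time_s: 11.27
eef_pos: [0.486, -0.1197, 0.2267]
tool_rot: [2.197, 2.245, 0.0]
force: [-0.1, 0.1, -0.3]
opening: 0.0919
```

```bash
python3 snap.py l side scene wrist; python3 - <<'E'
from h import *
a=cv2.imread('pics/l_side.png');b=cv2.imread('pics/l_scene.png')
cv2.imwrite('pics/l1.png',np.hstack([cv2.resize(a[190:330,280:420][:, :],None,fx=2.85,fy=2.85),cv2.resize(b[220:360,240:380],None,fx=2.85,fy=2.85)]))
E
```

```text
11.2667 [ 0.486  -0.1197  0.2267] [2.1974e+00 2.2446e+00 3.0000e-04] [ 0.67  0.21 -0.55  1.88  0.12  1.08  0.09] [-0.1  0.1 -0.3] 0.09189365085156068
[[-0.021  1.     0.   ]
 [ 1.     0.021 -0.   ]
 [-0.     0.    -1.   ]]
```

View pics/l1.png

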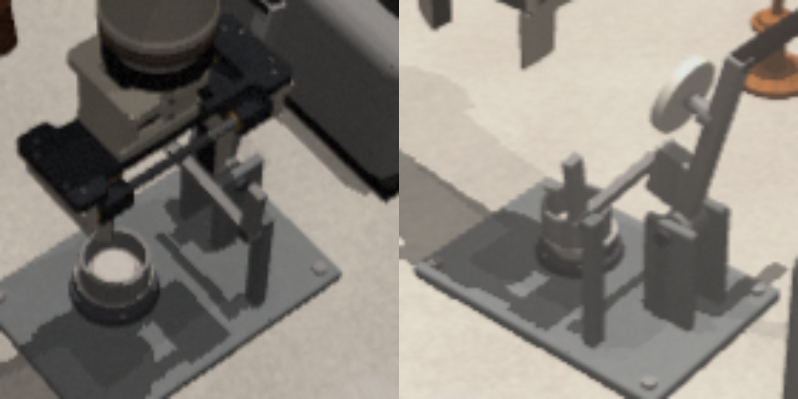

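View pics/l_wrist.png

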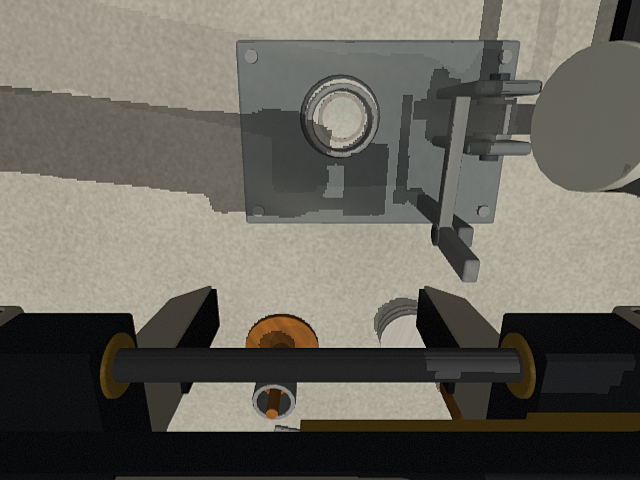

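```bash
python3 - <<'E'
from h import *
c=cv2.imread('pics/l_wrist.png');cv2.imwrite('pics/l2.png',cv2.resize(c[60:300,290:550],None,fx=3,fy=3,interpolation=cv2.INTER_CUBIC)[:, :780])
c=cv2.imread('pics/l_side.png');cv2.imwrite('pics/l3.png',cv2.resize(c[230:310,330:410],None,fx=7,fy=7,interpolation=cv2.INTER_CUBIC))
E
```

```text
(no output)
```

View pics/l2.png

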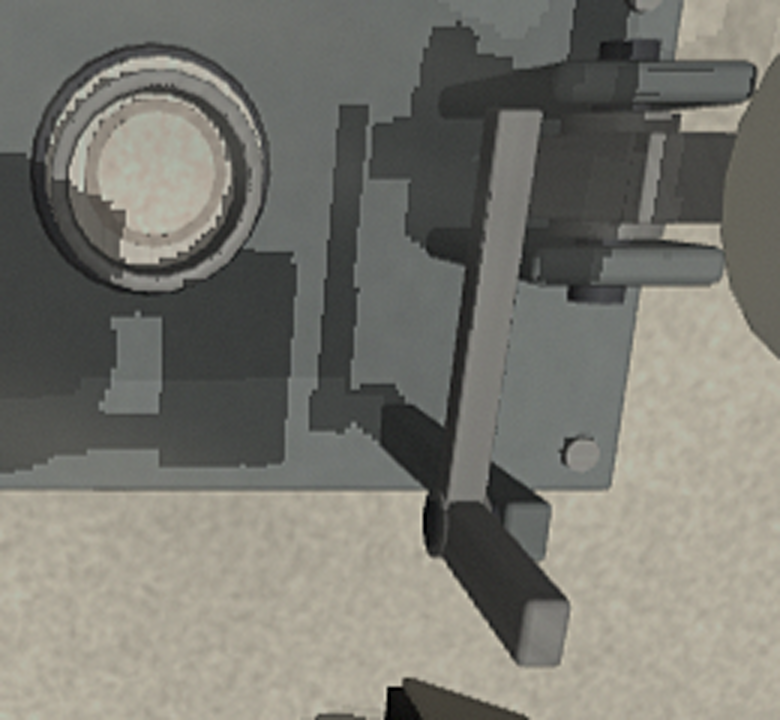

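View pics/l3.png

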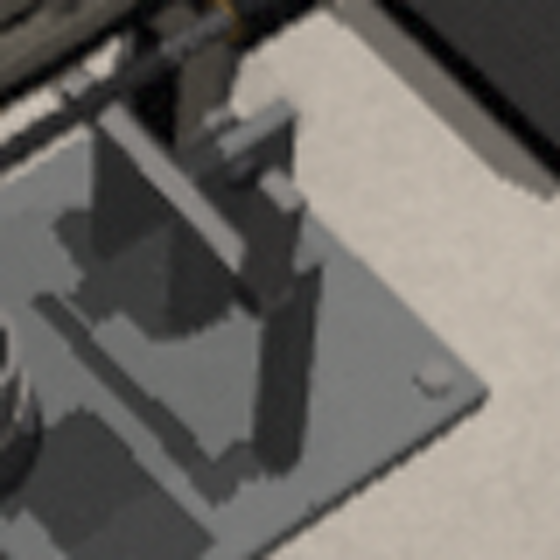

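```bash
python3 - <<'E'
from h import *
import pickle
s=pickle.load(open('pics/l.pkl','rb'))
W=lambda p,z:print(p,z,back('wrist',p,z,s).round(4))
W((471.3,270.3),.192);print(back('side',(370.3,257.1),.192).round(4))
W((237,42),.012);W((519,41),.012);W((493.5,223),.012);W((247.5,223),.012)
W((290+150/3,60+170/3),.067)
# tab base line at hinge: left/right edges at bottom (445..490,503) z~.138
W((290+467/3,60+505/3),.138)
E
```

```text
(471.3, 270.3) 0.192 [ 0.5827 -0.1267  0.192 ]
[ 0.5813 -0.1288  0.192 ]
(237, 42) 0.012 [0.4073 0.0271 0.012 ]
(519, 41) 0.012 [0.6734 0.0338 0.012 ]
(493.5, 223) 0.012 [ 0.6787 -0.1443  0.012 ]
(247.5, 223) 0.012 [ 0.4111 -0.1502  0.012 ]
(340.0, 116.66666666666666) 0.067 [ 0.5041 -0.0376  0.067 ]
(445.66666666666663, 228.33333333333334) 0.138 [ 0.5825 -0.1153  0.138 ]
```

>>> carry_out(rows=[{"ax": 0,"ay": 0,"az": 0,"tx": 4,"ty": -0.4,"tz": 0,"hand": 100},{"ax": 0,"ay": 0,"az": 0,"tx": 7.5,"ty": -0.7,"tz": 0,"hand": 80},{"ax": 0,"ay": 0,"az": 0,"tx": 9.6,"ty": -0.7,"tz": 0,"hand": 60},{"ax": 0,"ay": 0,"az": 0,"tx": 9.6,"ty": -0.7,"tz": 0,"hand": 50},{"ax": 0,"ay": 0,"az": 0,"tx": 9.6,"ty": -0.7,"tz": -1,"hand": 50},{"ax": 0,"ay": 0,"az": 0,"tx": 9.6,"ty": -0.7,"tz": -2,"hand": 50},{"ax": 0,"ay": 0,"az": 0,"tx": 9.6,"ty": -0.7,"tz": -3,"hand": 50},{"ax": 0,"ay": 0,"az": 0,"tx": 9.6,"ty": -0.7,"tz": -3,"hand": 50}])

```text
time_s: 12.08
eef_pos: [0.5789, -0.127, 0.1931]
tool_rot: [-2.199, -2.238, 0.005]
force: [0.2, 0.0, -0.5]
opening: 0.05
```

```bash
python3 snap.py m side scene wrist; python3 - <<'E'
from h import *
a=cv2.imread('pics/m_side.png');b=cv2.imread('pics/m_scene.png')
cv2.imwrite('pics/m1.png',np.hstack([cv2.resize(a[210:310,320:420][:, :],None,fx=4,fy=4),cv2.resize(b[220:320,260:360],None,fx=4,fy=4)]))
E
```

```text
12.0833 [ 0.5789 -0.127   0.1931] [-2.1989 -2.2379  0.0051] [ 0.57  0.42 -0.52  1.7   0.23  1.09 -0.01] [ 0.2  0.  -0.5] 0.04995168958409664
[[-0.018  1.    -0.005]
 [ 1.     0.018  0.001]
 [ 0.001 -0.005 -1.   ]]
```

View pics/m1.png

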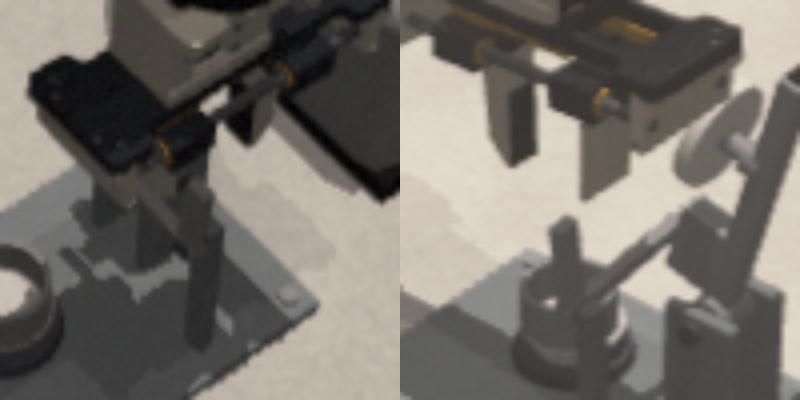

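View pics/m_wrist.png

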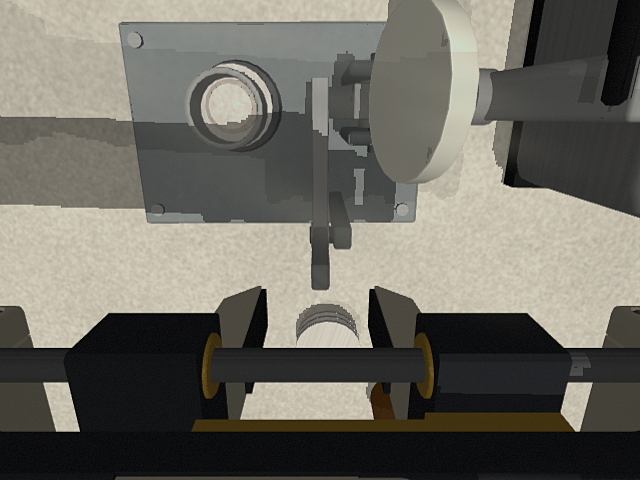

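>>> carry_out(rows=[{"ax": 0,"ay": 0,"az": 0,"tx": 0,"ty": 0,"tz": -1.5,"hand": 50},{"ax": 0,"ay": 0,"az": 0,"tx": 0,"ty": 0,"tz": -3,"hand": 50},{"ax": 0,"ay": 0,"az": 0,"tx": 0,"ty": 0,"tz": -4.5,"hand": 50},{"ax": 0,"ay": 0,"az": 0,"tx": 0,"ty": 0,"tz": -5.5,"hand": 50},{"ax": 0,"ay": 0,"az": 0,"tx": 0,"ty": 0,"tz": -6.2,"hand": 50},{"ax": 0,"ay": 0,"az": 0,"tx": 0,"ty": 0,"tz": -6.2,"hand": 50},{"ax": 0,"ay": 0,"az": 0,"tx": 0,"ty": 0,"tz": -6.2,"hand": 50}])

```text
time_s: 12.82
eef_pos: [0.5822, -0.1269, 0.1345]
tool_rot: [2.202, 2.241, 0.0]
force: [0.9, -1.2, 0.6]
opening: 0.0461
```

```bash
python3 snap.py n side scene wrist; python3 - <<'E'
from h import *
a=cv2.imread('pics/n_side.png');b=cv2.imread('pics/n_scene.png')
cv2.imwrite('pics/n1.png',np.hstack([cv2.resize(a[210:310,320:420][:, :],None,fx=4,fy=4),cv2.resize(b[220:320,260:360],None,fx=4,fy=4)]))
E
```

```text
12.8167 [ 0.5822 -0.1269  0.1345] [2.2018e+00 2.2408e+00 3.0000e-04] [ 0.55  0.49 -0.5   1.75  0.28  0.97 -0.04] [ 0.9 -1.2  0.6] 0.046117764880009196
[[-0.018  1.     0.   ]
 [ 1.     0.018  0.   ]
 [ 0.     0.    -1.   ]]
```

View pics/n1.png

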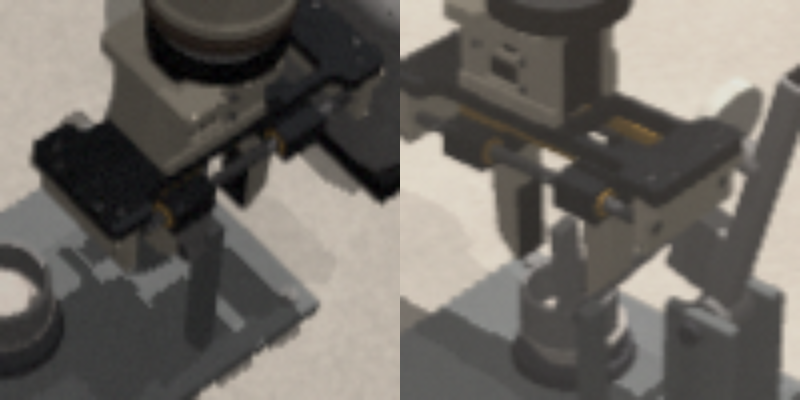

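View pics/n_wrist.png

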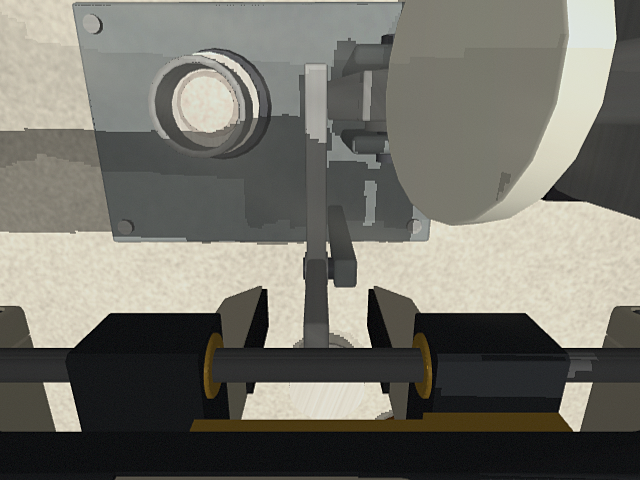

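>>> carry_out(rows=[{"ax": 0,"ay": 0,"az": 0,"tx": 0,"ty": 0,"tz": 0,"hand": 5},{"ax": 0,"ay": 0,"az": 0,"tx": 0,"ty": 0,"tz": 0,"hand": 5},{"ax": 0,"ay": 0,"az": 0,"tx": 0,"ty": 0,"tz": 0,"hand": 5},{"ax": 0,"ay": 0,"az": 0,"tx": 0,"ty": 0,"tz": 0,"hand": 5},{"ax": 0,"ay": 0,"az": 0,"tx": 0,"ty": 0,"tz": 0,"hand": 5},{"ax": 0,"ay": 0,"az": 0,"tx": 0,"ty": 0,"tz": 0,"hand": 5},{"ax": 0,"ay": 0,"az": 0,"tx": 0,"ty": 0,"tz": 0,"hand": 5},{"ax": 0,"ay": 0,"az": 0,"tx": 0,"ty": 0,"tz": 0,"hand": 5},{"ax": 0,"ay": 0,"az": 0,"tx": 0,"ty": 0,"tz": 0,"hand": 5}])

```text
time_s: 13.72
eef_pos: [0.5821, -0.127, 0.1343]
tool_rot: [2.202, 2.241, 0.0]
force: [0.6, 0.3, 0.4]
opening: 0.0102
```

>>> carry_out(rows=[{"ax": 0,"ay": 0,"az": 0,"tx": 0,"ty": -0.6,"tz": -0.1,"hand": 5},{"ax": 0,"ay": 0,"az": 0,"tx": 0,"ty": -1.17,"tz": -0.22,"hand": 5},{"ax": 0,"ay": 0,"az": 0,"tx": 0.05,"ty": -1.65,"tz": -0.4,"hand": 5},{"ax": 0,"ay": 0,"az": 0,"tx": 0.05,"ty": -2.13,"tz": -0.62,"hand": 5},{"ax": 0,"ay": 0,"az": 0,"tx": 0.05,"ty": -2.56,"tz": -0.9,"hand": 5},{"ax": 0,"ay": 0,"az": 0,"tx": 0.05,"ty": -2.99,"tz": -1.21,"hand": 5},{"ax": 0,"ay": 0,"az": 0,"tx": 0.05,"ty": -3.36,"tz": -1.57,"hand": 5},{"ax": 0,"ay": 0,"az": 0,"tx": 0.05,"ty": -3.71,"tz": -1.95,"hand": 5},{"ax": 0,"ay": 0,"az": 0,"tx": 0.05,"ty": -4.01,"tz": -2.38,"hand": 5},{"ax": 0,"ay": 0,"az": 0,"tx": 0.1,"ty": -4.27,"tz": -2.83,"hand": 5}])

```text
time_s: 14.55
eef_pos: [0.5832, -0.1702, 0.1068]
tool_rot: [2.202, 2.24, -0.0]
force: [-1.8, -0.2, 6.9]
opening: 0.0096
```

>>> carry_out(rows=[{"ax": 0,"ay": 0,"az": 0,"tx": 0,"ty": -0.2,"tz": -0.5,"hand": 5},{"ax": 0,"ay": 0,"az": 0,"tx": 0,"ty": -0.38,"tz": -1,"hand": 5},{"ax": 0,"ay": 0,"az": 0,"tx": 0,"ty": -0.5,"tz": -1.5,"hand": 5},{"ax": 0,"ay": 0,"az": 0,"tx": 0,"ty": -0.55,"tz": -2,"hand": 5},{"ax": 0,"ay": 0,"az": 0,"tx": 0,"ty": -0.55,"tz": -2.4,"hand": 5},{"ax": 0,"ay": 0,"az": 0,"tx": 0,"ty": -0.55,"tz": -2.8,"hand": 5},{"ax": 0,"ay": 0,"az": 0,"tx": 0,"ty": -0.5,"tz": -3.1,"hand": 5},{"ax": 0,"ay": 0,"az": 0,"tx": 0,"ty": -0.5,"tz": -3.3,"hand": 5},{"ax": 0,"ay": 0,"az": 0,"tx": 0,"ty": -0.5,"tz": -3.3,"hand": 5}])

```text
time_s: 15.3
eef_pos: [0.5832, -0.1795, 0.0736]
tool_rot: [2.203, 2.234, -0.004]
force: [-0.5, -7.5, 4.0]
opening: 0.0099
```

```bash
python3 snap.py o side scene wrist; python3 - <<'E'
from h import *
a=cv2.imread('pics/o_side.png');b=cv2.imread('pics/o_scene.png')
cv2.imwrite('pics/o1.png',np.hstack([cv2.resize(a[210:310,320:420][:, :],None,fx=4,fy=4),cv2.resize(b[220:320,260:360],None,fx=4,fy=4)]))
E
```

```text
15.3 [ 0.5832 -0.1795  0.0736] [ 2.2028  2.2343 -0.004 ] [ 0.59  0.58 -0.46  1.75  0.33  0.88  0.  ] [-0.5 -7.5  4. ] 0.009945238510103208
[[-0.014  1.     0.001]
 [ 1.     0.014 -0.005]
 [-0.005  0.001 -1.   ]]
```

View pics/o1.png

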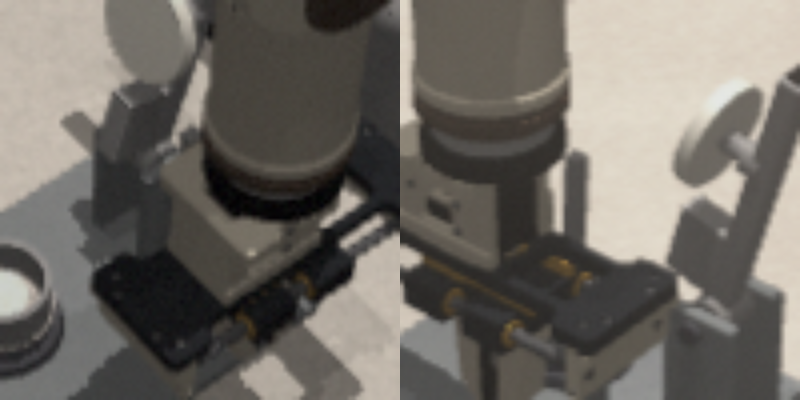

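View pics/o_wrist.png

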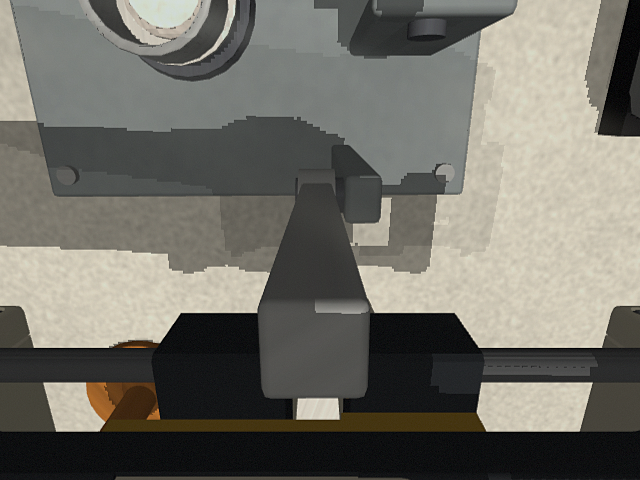

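```bash
python3 - <<'E'
from h import *
import pickle
s=pickle.load(open('pics/l.pkl','rb'))
e=back('wrist',(290+521/3,60+112/3),.138,s);print('leg end',e)
L=e[1]+.1232
s=pickle.load(open('pics/o.pkl','rb'))
for th in (1.5,1.57,1.6,1.65,1.7,1.75,1.8):
    a=[]
    for w in(-.008,.008):
        # leg along (cos th, sin th) in (y,z); width normal
        y=-.1232+L*np.cos(th)-w*np.sin(th); z=.13+L*np.sin(th)+w*np.cos(th)
        a.append(proj('wrist',[.5825,y,z],s).round(0))
    print(th,L,a, proj('scene',[.5825,y,z]).round(1))
E
```

```text
leg end [ 0.58306946 -0.02309204  0.138     ]
1.5 0.10010795597425595 [array([318., 272.]), array([316., 429.])] [301.7 260.1]
1.57 0.10010795597425595 [array([317., 347.]), array([315., 481.])] [299.5 261.5]
1.6 0.10010795597425595 [array([316., 377.]), array([314., 500.])] [298.6 262.2]
1.65 0.10010795597425595 [array([316., 422.]), array([314., 527.])] [297.  263.5]
1.7 0.10010795597425595 [array([315., 461.]), array([313., 549.])] [295.4 264.8]
1.75 0.10010795597425595 [array([314., 494.]), array([313., 566.])] [293.8 266.2]
1.8 0.10010795597425595 [array([314., 522.]), array([313., 579.])] [292.3 267.7]
```

>>> carry_out(rows=[{"ax": 0,"ay": 0,"az": 0,"tx": 0,"ty": 0,"tz": 0,"hand": 40},{"ax": 0,"ay": 0,"az": 0,"tx": 0,"ty": 0,"tz": 0,"hand": 40},{"ax": 0,"ay": 0,"az": 0,"tx": 0,"ty": 0,"tz": 0,"hand": 40},{"ax": 0,"ay": 0,"az": 0,"tx": 0,"ty": -1,"tz": 0,"hand": 40},{"ax": 0,"ay": 0,"az": 0,"tx": 0,"ty": -2,"tz": 0,"hand": 40},{"ax": 0,"ay": 0,"az": 0,"tx": 0,"ty": -3.5,"tz": 0,"hand": 40},{"ax": 0,"ay": 0,"az": 0,"tx": 0,"ty": -5,"tz": 0,"hand": 40},{"ax": 0,"ay": 0,"az": 0,"tx": 0,"ty": -6,"tz": 2,"hand": 20},{"ax": 5,"ay": 0,"az": 0,"tx": 0,"ty": -6,"tz": 5,"hand": 0},{"ax": 10,"ay": 0,"az": 0,"tx": 0,"ty": -6,"tz": 7,"hand": 0}])

```text
time_s: 16.28
eef_pos: [0.5841, -0.2349, 0.1457]
tool_rot: [-2.109, -2.152, -0.194]
force: [1.3, 0.7, 0.5]
opening: 0.0215
```

```bash
python3 snap.py p side scene wrist; python3 - <<'E'
from h import *
a=cv2.imread('pics/p_side.png');b=cv2.imread('pics/p_scene.png')
cv2.imwrite('pics/p1.png',np.hstack([cv2.resize(a[200:320,300:420][:, :],None,fx=3.3,fy=3.3),cv2.resize(b[220:340,260:380],None,fx=3.3,fy=3.3)]))
E
```

```text
16.2833 [ 0.5841 -0.2349  0.1457] [-2.1089 -2.1517 -0.1944] [ 0.82  0.6  -0.54  1.58  0.14  1.1   0.3 ] [1.3 0.7 0.5] 0.021454848228886235
[[-0.02   1.     0.003]
 [ 0.984  0.02   0.177]
 [ 0.177  0.006 -0.984]]
```

View pics/p1.png

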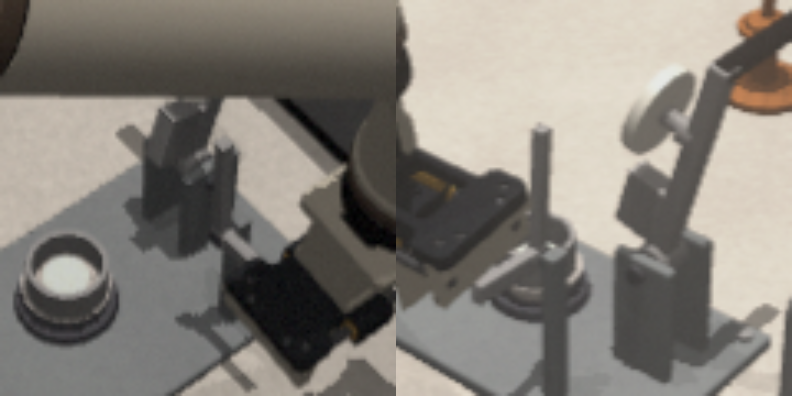

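View pics/p_wrist.png

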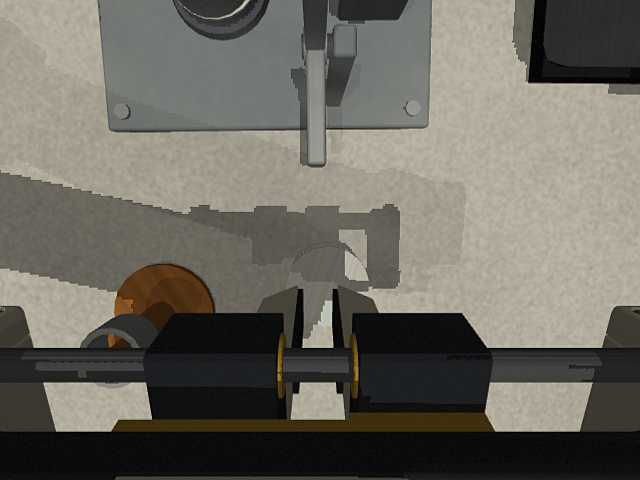

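>>> carry_out(rows=[{"ax": 5,"ay": 0,"az": 0,"tx": 0,"ty": 0,"tz": 1.5,"hand": 0},{"ax": 10,"ay": 0,"az": 0,"tx": 0,"ty": 2,"tz": 1.5,"hand": 0},{"ax": 10,"ay": 0,"az": 0,"tx": 0,"ty": 5,"tz": 1.5,"hand": 0},{"ax": 10,"ay": 0,"az": 0,"tx": 0,"ty": 7.6,"tz": 1.5,"hand": 0},{"ax": 10,"ay": 0,"az": 0,"tx": 0,"ty": 7.6,"tz": 0.5,"hand": 0},{"ax": 10,"ay": 0,"az": 0,"tx": 0,"ty": 7.6,"tz": 0.5,"hand": 0},{"ax": 10,"ay": 0,"az": 0,"tx": 0,"ty": 7.6,"tz": 0.5,"hand": 0}])

```text
time_s: 17.02
eef_pos: [0.5819, -0.1584, 0.1466]
tool_rot: [-2.013, -2.05, -0.359]
force: [0.3, -0.9, -0.3]
opening: 0.0003
```

```bash
python3 snap.py q side scene wrist; python3 - <<'E'
from h import *
a=cv2.imread('pics/q_side.png');b=cv2.imread('pics/q_scene.png')
cv2.imwrite('pics/q1.png',np.hstack([cv2.resize(a[200:320,300:420][:, :],None,fx=3.3,fy=3.3),cv2.resize(b[220:340,260:380],None,fx=3.3,fy=3.3)]))
E
```

```text
17.0167 [ 0.5819 -0.1584  0.1466] [-2.0131 -2.0504 -0.3586] [ 0.85  0.62 -0.61  1.61  0.01  1.12  0.32] [ 0.3 -0.9 -0.3] 0.0002966578873862233
[[-0.018  1.    -0.003]
 [ 0.94   0.018  0.342]
 [ 0.342  0.004 -0.94 ]]
```

View pics/q1.png

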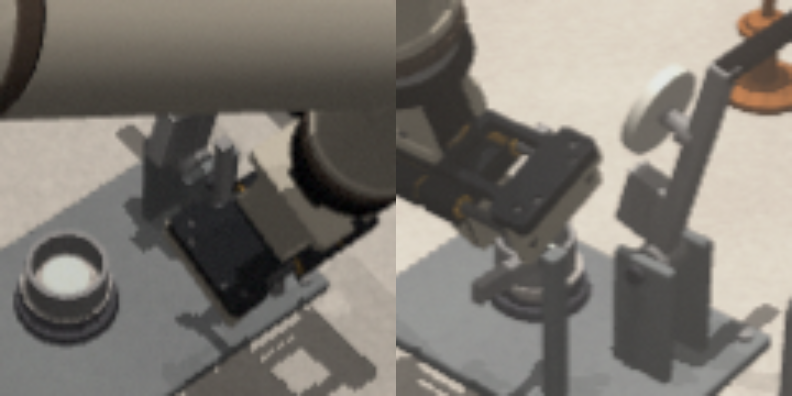

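View pics/q_wrist.png

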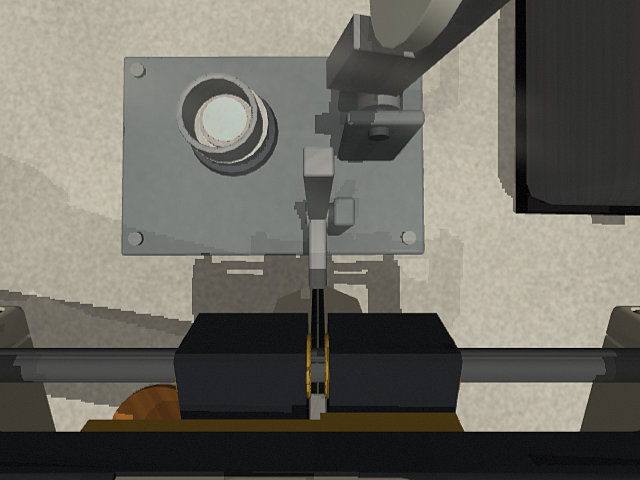

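>>> carry_out(rows=[{"ax": 0,"ay": 0,"az": 0,"tx": 0,"ty": 0,"tz": -1,"hand": 0},{"ax": 0,"ay": 0,"az": 0,"tx": 0,"ty": 0,"tz": -2,"hand": 0},{"ax": 0,"ay": 0,"az": 0,"tx": 0,"ty": 0,"tz": -2.5,"hand": 0},{"ax": 0,"ay": 0,"az": 0,"tx": 0,"ty": 0,"tz": -3,"hand": 0},{"ax": 0,"ay": 0,"az": 0,"tx": 0,"ty": 0,"tz": -3.3,"hand": 0},{"ax": 0,"ay": 0,"az": 0,"tx": 0,"ty": 0,"tz": -3.6,"hand": 0},{"ax": 0,"ay": 0,"az": 0,"tx": 0,"ty": 0,"tz": -3.8,"hand": 0},{"ax": 0,"ay": 0,"az": 0,"tx": 0,"ty": 0,"tz": -4,"hand": 0}])

```text
time_s: 17.83
eef_pos: [0.5831, -0.1586, 0.1079]
tool_rot: [-2.015, -2.051, -0.362]
force: [-0.5, 0.0, 0.0]
opening: 0.0005
```

>>> carry_out(rows=[{"ax": 0,"ay": 0,"az": 0,"tx": 0,"ty": 0,"tz": -0.2,"hand": 0},{"ax": 0,"ay": 0,"az": 0,"tx": 0,"ty": 0,"tz": -0.3,"hand": 0},{"ax": 0,"ay": 0,"az": 0,"tx": 0,"ty": 0,"tz": -0.3,"hand": 0}])

```text
time_s: 18.08
eef_pos: [0.5832, -0.1587, 0.1054]
tool_rot: [-2.015, -2.051, -0.362]
force: [-1.1, -1.0, 2.4]
opening: 0.0004
```

```bash
python3 snap.py r side scene wrist; python3 - <<'E'
from h import *
a=cv2.imread('pics/r_side.png');b=cv2.imread('pics/r_scene.png')
cv2.imwrite('pics/r1.png',np.hstack([cv2.resize(a[200:320,300:420][:, :],None,fx=3.3,fy=3.3),cv2.resize(b[220:340,260:380],None,fx=3.3,fy=3.3)]))
E
```

```text
18.0833 [ 0.5832 -0.1587  0.1054] [-2.0151 -2.0508 -0.362 ] [ 0.84  0.67 -0.6   1.63  0.03  1.05  0.33] [-1.1 -1.   2.4] 0.000355314804955314
[[-0.018  1.     0.   ]
 [ 0.94   0.016  0.342]
 [ 0.342  0.006 -0.94 ]]
```

View pics/r1.png

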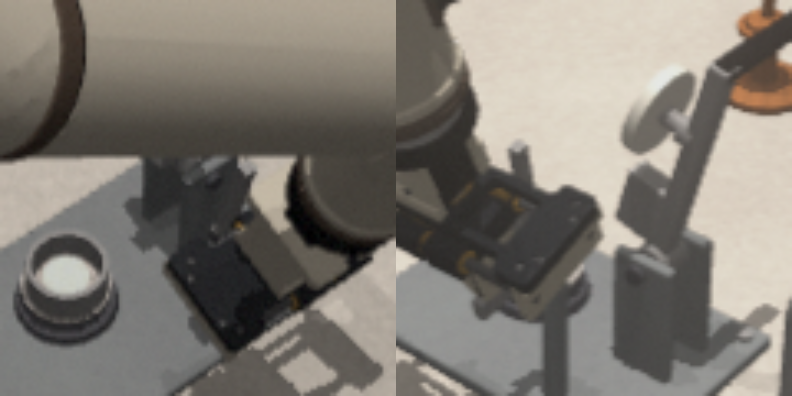

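View pics/r_wrist.png

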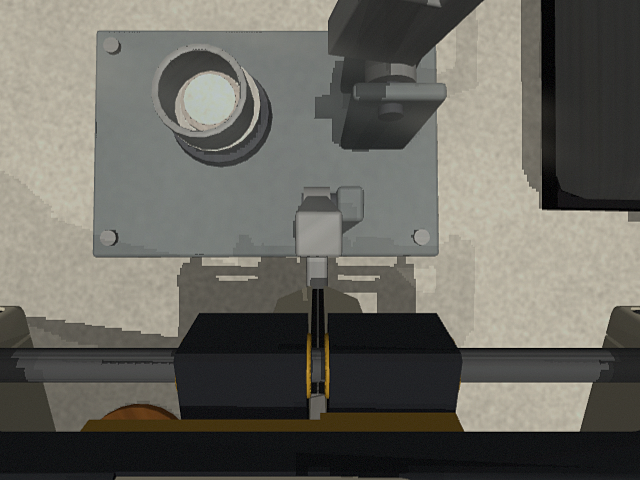

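>>> carry_out(rows=[{"ax": 0,"ay": 0,"az": 0,"tx": 0,"ty": 0,"tz": -0.2,"hand": 0},{"ax": 0,"ay": 0,"az": 0,"tx": 0,"ty": 0,"tz": -0.3,"hand": 0},{"ax": 0,"ay": 0,"az": 0,"tx": 0,"ty": 0,"tz": -0.3,"hand": 0}])

```text
time_s: 18.48
eef_pos: [0.5835, -0.1585, 0.1042]
tool_rot: [-2.015, -2.051, -0.363]
force: [-5.2, -1.2, 16.0]
opening: 0.0004
```

>>> carry_out(rows=[{"ax": 0,"ay": 0,"az": 0,"tx": 0,"ty": 0,"tz": -0.2,"hand": 0},{"ax": 0,"ay": 0,"az": 0,"tx": 0,"ty": 0,"tz": -0.2,"hand": 0},{"ax": 0,"ay": 0,"az": 0,"tx": 0,"ty": 0,"tz": -0.2,"hand": 0}])

```text
time_s: 18.73
eef_pos: [0.5837, -0.1585, 0.1036]
tool_rot: [-2.015, -2.052, -0.363]
force: [-8.4, -1.2, 23.5]
opening: 0.0008
```

>>> carry_out(rows=[{"ax": 0,"ay": 0,"az": 0,"tx": 0,"ty": 0,"tz": 1,"hand": 0},{"ax": 0,"ay": 0,"az": 0,"tx": 0,"ty": -1,"tz": 4,"hand": 0},{"ax": 0,"ay": 0,"az": 0,"tx": 0,"ty": -3,"tz": 8,"hand": 0},{"ax": 0,"ay": 0,"az": 0,"tx": 0,"ty": -4,"tz": 12,"hand": 0},{"ax": -7,"ay": 0,"az": 0,"tx": 0,"ty": -4,"tz": 16,"hand": 20},{"ax": -14,"ay": 0,"az": 0,"tx": 0,"ty": -4,"tz": 19,"hand": 40},{"ax": -20,"ay": 0,"az": 0,"tx": 0,"ty": -4,"tz": 22,"hand": 60},{"ax": -20,"ay": 0,"az": 0,"tx": 0,"ty": -2,"tz": 22,"hand": 60},{"ax": -20,"ay": 0,"az": 0,"tx": 0,"ty": -2,"tz": 22,"hand": 60}])

```text
time_s: 19.48
eef_pos: [0.5854, -0.1711, 0.3239]
tool_rot: [2.187, 2.248, 0.007]
force: [1.3, 1.2, -1.8]
opening: 0.0293
```

```bash
python3 snap.py s side scene wrist; python3 - <<'E'
from h import *
import pickle
a=cv2.imread('pics/s_side.png');b=cv2.imread('pics/s_scene.png')
cv2.imwrite('pics/s1.png',np.hstack([cv2.resize(a[200:320,300:420][:, :],None,fx=3.3,fy=3.3),cv2.resize(b[220:340,260:380],None,fx=3.3,fy=3.3)]))
s0=pickle.load(open('pics/l.pkl','rb'))
for th in(1.6,1.65,1.7,1.75): print(th,proj('scene',[.5825,-.1232+.1*np.cos(th),.13+.1*np.sin(th)]),proj('side',[.5825,-.1232+.1*np.cos(th),.13+.1*np.sin(th)]))
E
```

```text
19.4833 [ 0.5854 -0.1711  0.3239] [2.1875 2.2478 0.0073] [ 0.69  0.36 -0.6   1.5   0.2   1.34  0.11] [ 1.3  1.2 -1.8] 0.0292507498103664
[[-0.027  1.     0.007]
 [ 1.     0.027 -0.   ]
 [-0.     0.007 -1.   ]]
1.6 [301.07487784 260.64206618] [370.91750419 245.7441602 ]
1.65 [299.50402769 261.71202295] [372.36920746 247.27622647]
1.7 [297.93267678 262.88239377] [373.81313738 248.87664268]
1.75 [296.36539577 264.15058488] [375.2449515  250.54095225]
```

View pics/s1.png

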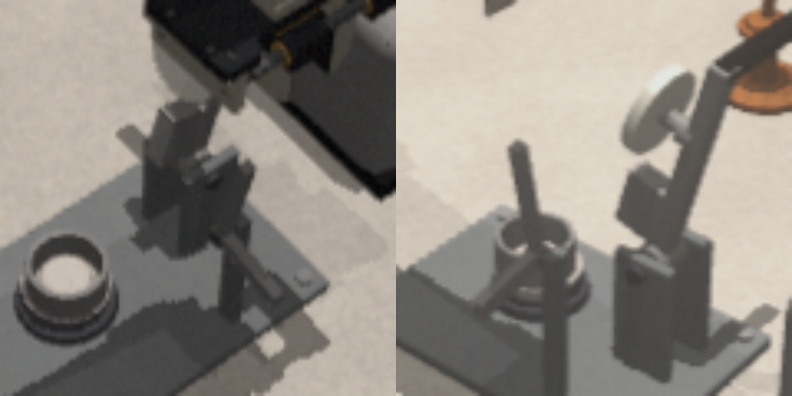

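View pics/s_wrist.png

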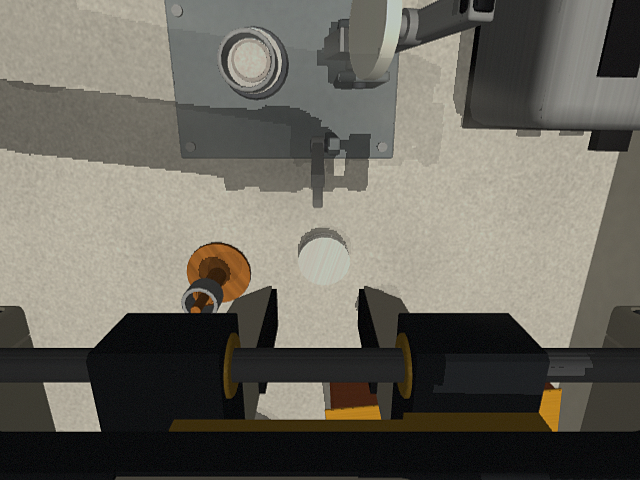

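>>> carry_out(rows=[{"ax": 0,"ay": 0,"az": 0,"tx": 1,"ty": 3,"tz": 0,"hand": 60},{"ax": 0,"ay": 0,"az": 0,"tx": 2.5,"ty": 6.5,"tz": 0,"hand": 60},{"ax": 0,"ay": 0,"az": 0,"tx": 4,"ty": 10,"tz": 0,"hand": 60},{"ax": 0,"ay": 0,"az": 0,"tx": 5.5,"ty": 13.5,"tz": 0,"hand": 60},{"ax": 0,"ay": 0,"az": 0,"tx": 7,"ty": 17,"tz": 0,"hand": 60},{"ax": 0,"ay": 0,"az": 0,"tx": 8.1,"ty": 20,"tz": 0,"hand": 60},{"ax": 0,"ay": 0,"az": 0,"tx": 8.1,"ty": 20,"tz": 0,"hand": 60},{"ax": 0,"ay": 0,"az": 0,"tx": 8.1,"ty": 20,"tz": 0,"hand": 60}])

```text
time_s: 20.3
eef_pos: [0.6639, 0.0226, 0.3177]
tool_rot: [-2.197, -2.241, 0.002]
force: [-0.3, -0.8, -0.4]
opening: 0.0547
```

```bash
python3 snap.py t side scene wrist; python3 - <<'E'
from h import *
a=cv2.imread('pics/t_side.png');b=cv2.imread('pics/t_scene.png')
cv2.imwrite('pics/t1.png',np.hstack([cv2.resize(a[120:280,300:460][:, :],None,fx=2.5,fy=2.5),cv2.resize(b[160:320,280:440],None,fx=2.5,fy=2.5)]))
E
```

```text
20.3 [0.6639 0.0226 0.3177] [-2.1969e+00 -2.2412e+00  1.9000e-03] [ 0.35  0.49 -0.63  1.35  0.28  1.4  -0.26] [-0.3 -0.8 -0.4] 0.05467448374203654
[[-0.02   1.    -0.003]
 [ 1.     0.02   0.001]
 [ 0.001 -0.003 -1.   ]]
```

View pics/t1.png

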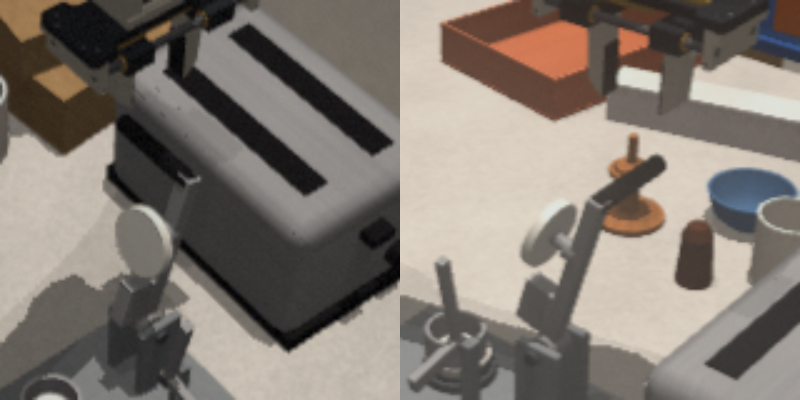

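View pics/t_wrist.png

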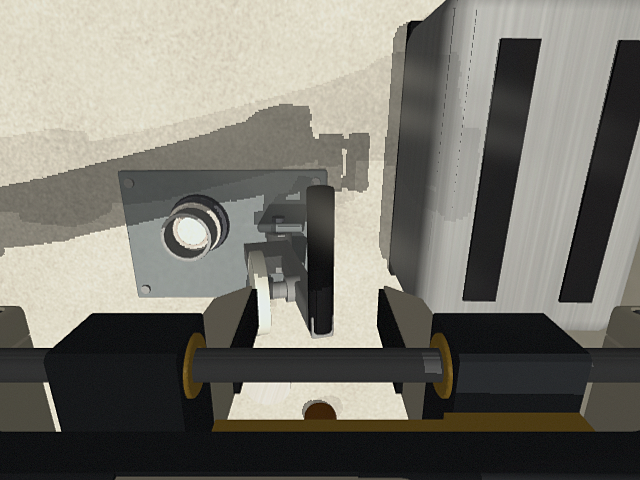

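```bash
python3 - <<'E'
from h import *
import pickle
s=pickle.load(open('pics/t.pkl','rb'))
W=lambda p,z:print(p,z,back('wrist',p,z,s).round(4))
W((320.5,187),.269);W((320.5,320),.269);W((322,335),.269)
for z in(.15,.2,.25):W((455,200),z)
print(back('side',(300+130/2.5,120+60/2.5),.2),[ (z,proj('side',back('wrist',(440,20),z,s)).round(0)) for z in (.1,.15,.2,.25)])
E
```

```text
(320.5, 187) 0.269 [0.6652 0.0635 0.269 ]
(320.5, 320) 0.269 [ 0.6674 -0.0294  0.269 ]
(322, 335) 0.269 [ 0.6687 -0.0413  0.269 ]
(455, 200) 0.15 [0.7931 0.0324 0.15  ]
(455, 200) 0.2 [0.7748 0.0428 0.2   ]
(455, 200) 0.25 [0.7564 0.0531 0.25  ]
[0.76927138 0.17457823 0.2       ] [(0.1, array([348., 167.])), (0.15, array([347., 158.])), (0.2, array([346., 148.])), (0.25, array([345., 138.]))]
```

>>> carry_out(rows=[{"ax": 0,"ay": 0,"az": 0,"tx": 0.15,"ty": 0.5,"tz": -3,"hand": 60},{"ax": 0,"ay": 0,"az": 0,"tx": 0.15,"ty": 0.5,"tz": -6,"hand": 60},{"ax": 0,"ay": 0,"az": 0,"tx": 0.15,"ty": 0.5,"tz": -8,"hand": 60},{"ax": 0,"ay": 0,"az": 0,"tx": 0.15,"ty": 0.5,"tz": -9.7,"hand": 60},{"ax": 0,"ay": 0,"az": 0,"tx": 0.15,"ty": 0.5,"tz": -9.7,"hand": 60},{"ax": 0,"ay": 0,"az": 0,"tx": 0.15,"ty": 0.5,"tz": -9.7,"hand": 60},{"ax": 0,"ay": 0,"az": 0,"tx": 0.15,"ty": 0.5,"tz": -9.7,"hand": 60}])

```text
time_s: 21.03
eef_pos: [0.6662, 0.0249, 0.2242]
tool_rot: [2.204, 2.237, 0.002]
force: [0.3, -0.3, 0.6]
opening: 0.0553
```

```bash
python3 snap.py u side scene wrist; python3 - <<'E'
from h import *
a=cv2.imread('pics/u_side.png');b=cv2.imread('pics/u_scene.png')
cv2.imwrite('pics/u1.png',np.hstack([cv2.resize(a[140:240,310:410][:, :],None,fx=4,fy=4),cv2.resize(b[180:280,320:420],None,fx=4,fy=4)]))
E
```

```text
21.0333 [0.6662 0.0249 0.2242] [2.2035e+00 2.2375e+00 1.6000e-03] [ 0.34  0.55 -0.61  1.47  0.32  1.22 -0.3 ] [ 0.3 -0.3  0.6] 0.055339719738803285
[[-0.015  1.     0.002]
 [ 1.     0.015 -0.   ]
 [-0.     0.002 -1.   ]]
```

View pics/u1.png

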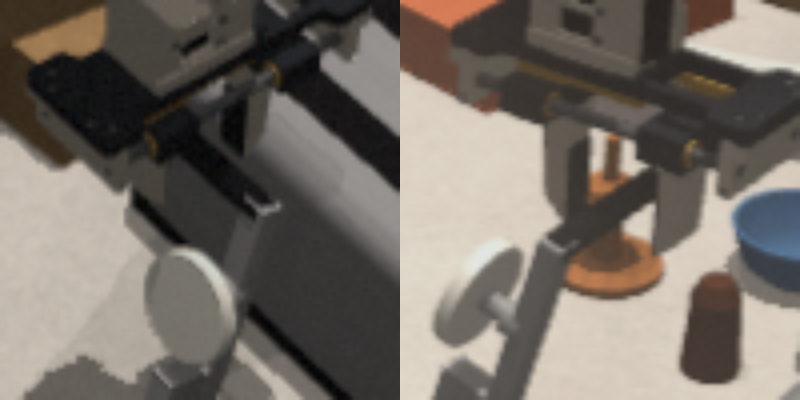

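View pics/u_wrist.png

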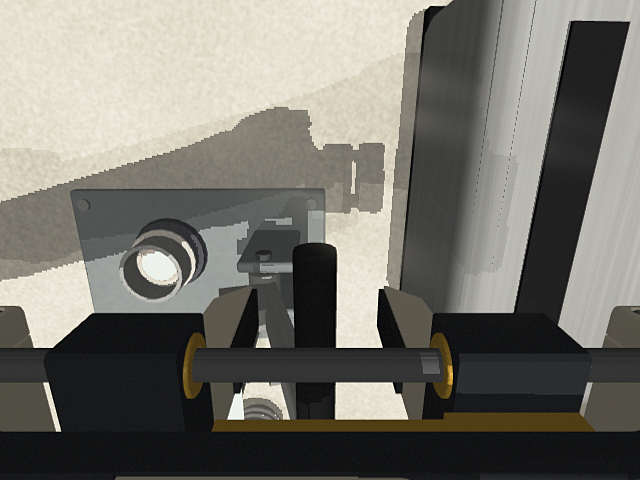

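>>> carry_out(rows=[{"ax": 0,"ay": 0,"az": 0,"tx": -0.1,"ty": 0,"tz": 0,"hand": 10},{"ax": 0,"ay": 0,"az": 0,"tx": -0.1,"ty": 0,"tz": 0,"hand": 10},{"ax": 0,"ay": 0,"az": 0,"tx": -0.1,"ty": 0,"tz": 0,"hand": 10},{"ax": 0,"ay": 0,"az": 0,"tx": -0.1,"ty": 0,"tz": 0,"hand": 10},{"ax": 0,"ay": 0,"az": 0,"tx": -0.1,"ty": 0,"tz": 0,"hand": 10},{"ax": 0,"ay": 0,"az": 0,"tx": -0.1,"ty": 0,"tz": 0,"hand": 10},{"ax": 0,"ay": 0,"az": 0,"tx": -0.1,"ty": 0,"tz": 0,"hand": 10},{"ax": 0,"ay": 0,"az": 0,"tx": -0.1,"ty": 0,"tz": 0,"hand": 10},{"ax": 0,"ay": 0,"az": 0,"tx": -0.1,"ty": 0,"tz": 0,"hand": 10}])

```text
time_s: 21.93
eef_pos: [0.6646, 0.0264, 0.2229]
tool_rot: [2.202, 2.241, 0.0]
force: [-0.6, 1.7, 0.1]
opening: 0.0169
```

```bash
python3 - <<'E'
from h import *
s=arm.read_state();print(s['eef_pos'],s['opening'],s['force'])
for th in np.arange(.1,1.9,.1):
    e=1.833-th; yaw=.02
    dx=.175*(-np.cos(e)+np.cos(1.833)); dz=.175*(np.sin(e)-np.sin(1.833))
    print(round(th,2),(100*dx).round(2),(100*dx*yaw).round(2),(100*dz).round(2))
e=0;print(17.5*(-1+np.cos(1.833)),17.5*(-np.sin(1.833)))
E
```

```text
[0.66456826 0.02635052 0.22293761] 0.01693382993950187 [-0.56083044  1.66399522  0.05855959]
0.1 -1.71 -0.03 0.37
0.2 -3.45 -0.07 0.56
0.3 -5.2 -0.1 0.59
0.4 -6.94 -0.14 0.43
0.5 -8.66 -0.17 0.11
0.6 -10.34 -0.21 -0.39
0.7 -11.96 -0.24 -1.05
0.8 -13.5 -0.27 -1.87
0.9 -14.96 -0.3 -2.84
1.0 -16.31 -0.33 -3.95
1.1 -17.54 -0.35 -5.19
1.2 -18.65 -0.37 -6.55
1.3 -19.61 -0.39 -8.01
1.4 -20.42 -0.41 -9.56
1.5 -21.07 -0.42 -11.18
1.6 -21.56 -0.43 -12.86
1.7 -21.88 -0.44 -14.58
1.8 -22.03 -0.44 -16.32
-22.036166838964736 -16.90186943533397
```

>>> carry_out(rows=[{"ax": 0,"ay": 0,"az": 0,"tx": -0.9,"ty": 0,"tz": 0.2,"hand": 10},{"ax": 0,"ay": 0,"az": 0,"tx": -1.7,"ty": 0,"tz": 0.4,"hand": 10},{"ax": 0,"ay": 0,"az": 0,"tx": -2.6,"ty": -0.05,"tz": 0.5,"hand": 10},{"ax": 0,"ay": 0,"az": 0,"tx": -3.5,"ty": -0.05,"tz": 0.55,"hand": 10},{"ax": 0,"ay": 0,"az": 0,"tx": -4.3,"ty": -0.1,"tz": 0.6,"hand": 10},{"ax": 0,"ay": 0,"az": 0,"tx": -5.2,"ty": -0.1,"tz": 0.6,"hand": 10}])

```text
time_s: 22.43
eef_pos: [0.6124, 0.0254, 0.2301]
tool_rot: [2.201, 2.239, 0.003]
force: [2.7, 0.4, 2.2]
opening: 0.0172
```

>>> carry_out(rows=[{"ax": 0,"ay": 0,"az": 0,"tx": -1.74,"ty": -0.05,"tz": -0.16,"hand": 10},{"ax": 0,"ay": 0,"az": 0,"tx": -3.46,"ty": -0.07,"tz": -0.48,"hand": 10},{"ax": 0,"ay": 0,"az": 0,"tx": -5.14,"ty": -0.1,"tz": -0.98,"hand": 10},{"ax": 0,"ay": 0,"az": 0,"tx": -6.76,"ty": -0.14,"tz": -1.64,"hand": 10},{"ax": 0,"ay": 0,"az": 0,"tx": -8.3,"ty": -0.17,"tz": -2.46,"hand": 10},{"ax": 0,"ay": 0,"az": 0,"tx": -9.76,"ty": -0.2,"tz": -3.43,"hand": 10},{"ax": 0,"ay": 0,"az": 0,"tx": -11.11,"ty": -0.23,"tz": -4.54,"hand": 10}])

```text
time_s: 23.02
eef_pos: [0.5006, 0.024, 0.1838]
tool_rot: [2.201, 2.241, 0.003]
force: [3.8, 3.2, 2.2]
opening: 0.0173
```

```bash
python3 snap.py v side scene; python3 - <<'E'
from h import *
a=cv2.imread('pics/v_side.png');b=cv2.imread('pics/v_scene.png')
cv2.imwrite('pics/v1.png',np.hstack([cv2.resize(a[160:320,270:430][:, :],None,fx=2.5,fy=2.5),cv2.resize(b[200:360,240:400],None,fx=2.5,fy=2.5)]))
E
```

```text
23.0167 [0.5006 0.024  0.1838] [2.2007 2.2407 0.0032] [ 0.48  0.28 -0.67  1.93  0.21  1.   -0.27] [3.8 3.2 2.2] 0.017271919925339562
[[-0.018  1.     0.002]
 [ 1.     0.018  0.001]
 [ 0.001  0.002 -1.   ]]
```

View pics/v1.png

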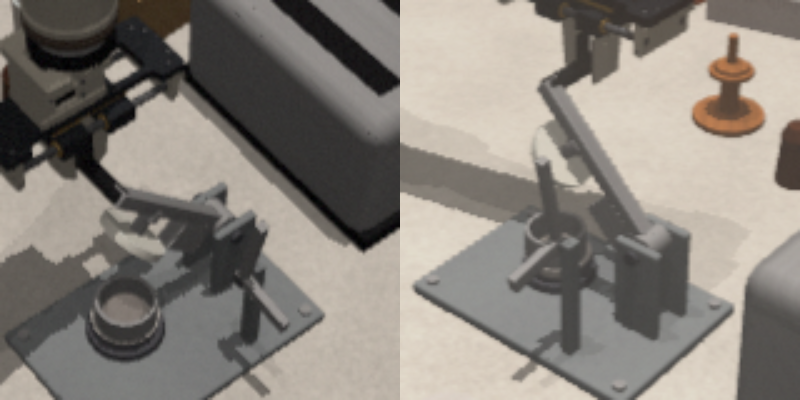

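>>> carry_out(rows=[{"ax": 0,"ay": 0,"az": 0,"tx": -1.23,"ty": 0,"tz": -1.24,"hand": 10},{"ax": 0,"ay": 0,"az": 0,"tx": -2.34,"ty": -0.03,"tz": -2.6,"hand": 10},{"ax": 0,"ay": 0,"az": 0,"tx": -3.3,"ty": -0.05,"tz": -4.06,"hand": 10},{"ax": 0,"ay": 0,"az": 0,"tx": -4.11,"ty": -0.07,"tz": -5.61,"hand": 10},{"ax": 0,"ay": 0,"az": 0,"tx": -4.76,"ty": -0.1,"tz": -7.23,"hand": 10},{"ax": 0,"ay": 0,"az": 0,"tx": -5.25,"ty": -0.1,"tz": -8.91,"hand": 10},{"ax": 0,"ay": 0,"az": 0,"tx": -5.57,"ty": -0.1,"tz": -10.63,"hand": 10},{"ax": 0,"ay": 0,"az": 0,"tx": -5.57,"ty": -0.1,"tz": -10.63,"hand": 10}])

```text
time_s: 23.78
eef_pos: [0.4464, 0.0233, 0.0761]
tool_rot: [-2.201, -2.242, -0.005]
force: [6.4, 2.6, 1.9]
opening: 0.017
```

>>> carry_out(rows=[{"ax": 0,"ay": 0,"az": 0,"tx": -0.1,"ty": 0,"tz": -0.8,"hand": 10},{"ax": 0,"ay": 0,"az": 0,"tx": -0.15,"ty": 0,"tz": -1.4,"hand": 10},{"ax": 0,"ay": 0,"az": 0,"tx": -0.15,"ty": 0,"tz": -1.9,"hand": 10},{"ax": 0,"ay": 0,"az": 0,"tx": -0.15,"ty": 0,"tz": -2.3,"hand": 10},{"ax": 0,"ay": 0,"az": 0,"tx": -0.15,"ty": 0,"tz": -2.3,"hand": 10},{"ax": 0,"ay": 0,"az": 0,"tx": -0.15,"ty": 0,"tz": -2.3,"hand": 10}])

```text
time_s: 24.28
eef_pos: [0.4452, 0.0232, 0.0553]
tool_rot: [2.2, 2.241, 0.003]
force: [1.9, 3.5, 9.5]
opening: 0.0171
```

```bash
python3 snap.py w side scene wrist; python3 - <<'E'
from h import *
a=cv2.imread('pics/w_side.png');b=cv2.imread('pics/w_scene.png')
cv2.imwrite('pics/w1.png',np.hstack([cv2.resize(a[180:320,270:410][:, :],None,fx=2.85,fy=2.85),cv2.resize(b[220:360,230:370],None,fx=2.85,fy=2.85)]))
E
```

```text
24.2833 [0.4452 0.0232 0.0553] [2.2004 2.2411 0.003 ] [ 0.41  0.39 -0.61  2.16  0.35  0.68 -0.42] [1.9 3.5 9.5] 0.01708919979166614
[[-0.018  1.     0.002]
 [ 1.     0.018  0.001]
 [ 0.001  0.002 -1.   ]]
```

View pics/w1.png

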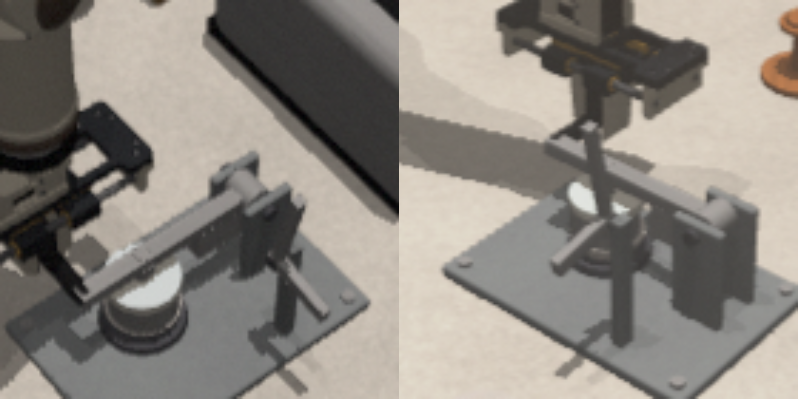

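View pics/w_wrist.png

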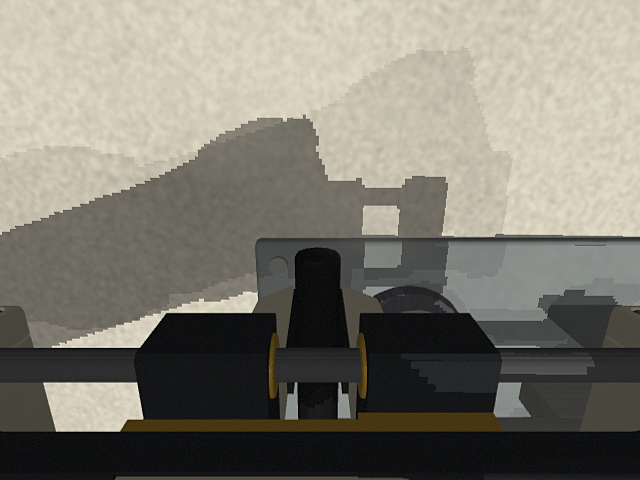

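>>> carry_out(rows=[{"ax": 0,"ay": 0,"az": 0,"tx": 0,"ty": 0,"tz": -0.2,"hand": 10},{"ax": 0,"ay": 0,"az": 0,"tx": 0,"ty": 0,"tz": -0.3,"hand": 10},{"ax": 0,"ay": 0,"az": 0,"tx": 0,"ty": 0,"tz": -0.3,"hand": 10},{"ax": 0,"ay": 0,"az": 0,"tx": 0,"ty": 0,"tz": -0.3,"hand": 10}])

```text
time_s: 24.77
eef_pos: [0.4452, 0.0232, 0.0537]
tool_rot: [2.2, 2.24, 0.001]
force: [-4.3, 2.0, 30.3]
opening: 0.0171
```

>>> carry_out(rows=[{"ax": 0,"ay": 0,"az": 0,"tx": 0,"ty": 0,"tz": -0.2,"hand": 10},{"ax": 0,"ay": 0,"az": 0,"tx": 0,"ty": 0,"tz": -0.2,"hand": 10},{"ax": 0,"ay": 0,"az": 0,"tx": 0,"ty": 0,"tz": -0.2,"hand": 10}])

```text
time_s: 25.02
eef_pos: [0.4453, 0.0231, 0.0523]
tool_rot: [2.199, 2.24, 0.001]
force: [-6.9, 2.2, 38.0]
opening: 0.017
```

>>> carry_out(rows=[{"ax": 0,"ay": 0,"az": 0,"tx": 0,"ty": 0,"tz": 0.15,"hand": 10},{"ax": 0,"ay": 0,"az": 0,"tx": 0,"ty": 0,"tz": 0.15,"hand": 10},{"ax": 0,"ay": 0,"az": 0,"tx": 0,"ty": 0,"tz": 0.15,"hand": 10},{"ax": 0,"ay": 0,"az": 0,"tx": 0,"ty": 0,"tz": 0.15,"hand": 10}])

```text
time_s: 25.35
eef_pos: [0.4453, 0.0231, 0.0527]
tool_rot: [2.2, 2.24, 0.002]
force: [-1.8, 2.7, 22.2]
opening: 0.0168
```

```bash
python3 snap.py x side scene wrist; python3 - <<'E'
from h import *
a=cv2.imread('pics/x_side.png');b=cv2.imread('pics/x_scene.png')
cv2.imwrite('pics/x1.png',np.hstack([cv2.resize(a[210:310,280:380][:, :],None,fx=4,fy=4),cv2.resize(b[250:350,260:360],None,fx=4,fy=4)]))
E
```

```text
25.35 [0.4453 0.0231 0.0527] [2.1998e+00 2.2405e+00 2.2000e-03] [ 0.41  0.4  -0.6   2.16  0.36  0.68 -0.42] [-1.8  2.7 22.2] 0.01683521899606094
[[-0.018  1.     0.002]
 [ 1.     0.018 -0.   ]
 [-0.     0.002 -1.   ]]
```

View pics/x1.png

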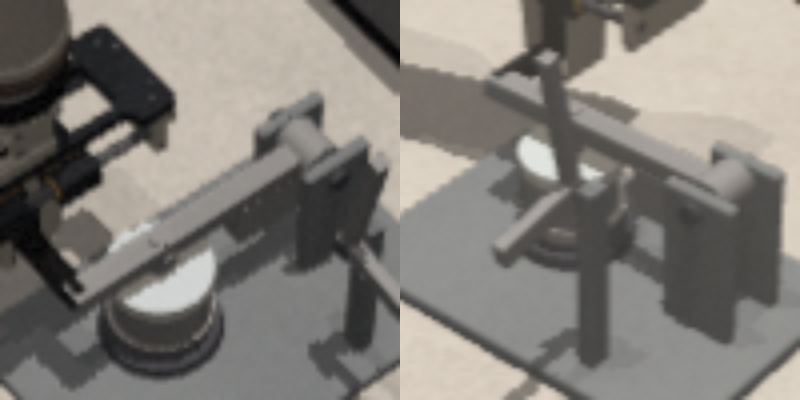

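View pics/x_scene.png

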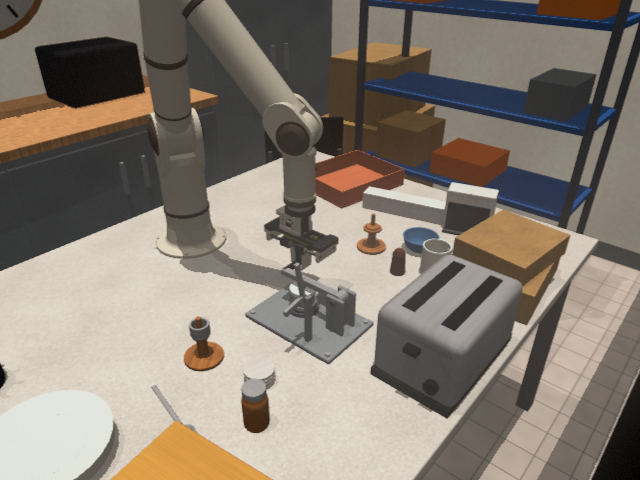

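View pics/x_side.png

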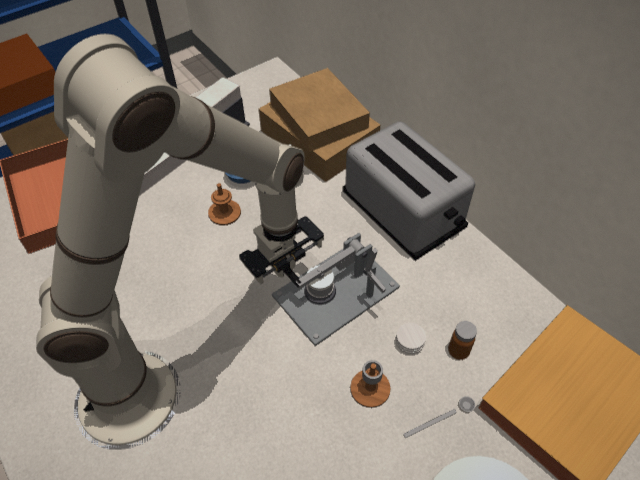

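>>> carry_out(rows=[{"ax": 0,"ay": 0,"az": 0,"tx": 0,"ty": 0,"tz": 0,"hand": 10},{"ax": 0,"ay": 0,"az": 0,"tx": 0,"ty": 0,"tz": 0,"hand": 10},{"ax": 0,"ay": 0,"az": 0,"tx": 0,"ty": 0,"tz": 0,"hand": 10},{"ax": 0,"ay": 0,"az": 0,"tx": 0,"ty": 0,"tz": 0,"hand": 10},{"ax": 0,"ay": 0,"az": 0,"tx": 0,"ty": 0,"tz": 0,"hand": 10},{"ax": 0,"ay": 0,"az": 0,"tx": 0,"ty": 0,"tz": 0,"hand": 10},{"ax": 0,"ay": 0,"az": 0,"tx": 0,"ty": 0,"tz": 0,"hand": 10},{"ax": 0,"ay": 0,"az": 0,"tx": 0,"ty": 0,"tz": 0,"hand": 10},{"ax": 0,"ay": 0,"az": 0,"tx": 0,"ty": 0,"tz": 0,"hand": 10},{"ax": 0,"ay": 0,"az": 0,"tx": 0,"ty": 0,"tz": 0,"hand": 10}])

```text
time_s: 26.33
eef_pos: [0.4453, 0.0231, 0.0527]
tool_rot: [2.2, 2.24, 0.002]
force: [-1.9, 3.0, 22.0]
opening: 0.0174
```

Steady at 22 N against the stop for about 0.8 s, so I'm handing the job in.

```bash
python3 -c "
from bench import arm
print(arm.close_job())"
```

```text
the job is handed in; nothing more can be done
None
```

I did the job in the order asked and handed it in at about 26 s, with the gripper still holding the handle down. No verdict was reported.

- **Ring:** The larger ring was on the left stand. I set it round the lid on the pot's rim and let go. The pictures after release showed it flat and centred, and it met the rim at the expected height.
- **Catch:** Pinching the tab only brought it to about 1.5 rad. I let go, then pushed the tab down from above with closed, tilted fingers until it met a hard stop at about 23 N. The picture afterwards put it at about 1.75 rad, with the long leg clear of the lever.
- **Lever:** I gripped the handle and followed its arc down. The force rose from 9.5 N to a stiff peak of 38 N, so I backed off slightly. It then held steady at 22 N for about 0.8 s. The grip point was about 100 mm above the table (the "down" height), the lever looked level, and the pad sat on the ring.
- **Other objects:** Those visible in the last scene and side pictures had not moved.

**Disagreement with the brief:** The real fingertips sit about 28.5 mm behind the reported TCP, seen in the fixed and wrist cameras. My first close on the ring missed above it because of this. I corrected for the offset in every later move.

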